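# Restock the lever hooks from the spring magazine

## Robot

A 6-joint arm with a two-finger parallel gripper is mounted at the origin on the work surface. World frame = base frame: x ahead of the robot, y to its left, z up, the work surface at z = 0. Lengths are in mm, angles in rad, forces in N, time in s.
With the tool pointing down it reaches from about 325 to 750 mm from the base axis. Payload 7.6 kg.
Tool frame: the origin (TCP) lies at the centre of the arm's flange, where the gripper is bolted on; the fingertips stand 173 mm ahead of it and the grasp point (between the pads) lies 155 mm ahead of it; z points along the fingers, y is the line along which they close (so a half turn about z gives the same grasp; the last joint's range is limited). The gripper opens to 85 mm and grips with 20 to 120 N. Pads are 22 mm wide; open, the fingers measure 114 mm over their backs; the gripper's body (76 mm by 85 mm) begins 54 mm behind the grasp point. The pads swing forward as they close: fully open they stand 13 mm farther back than shut.
Start: joints at [-1.288, 0.052, 1.401, -0, 1.689, -0.07], TCP at [181.422, -492.661, 404.723] pointing down, gripper open.
Joint ranges: [-2.9, 2.9], [-0.91, 2.17], [0.12, 2.37], [-1.06, 4.2], [0.26, 2.73], [-2.93, 2.93]. Speed limits (rad/s): [2.57, 2.57, 3.01, 3.14, 3.14, 3.14].

## Interface

Orientations are given as a unit quaternion [x, y, z, w].
In Python, from workcell import sensors, capture, get_calibration, ticket gives the robot as it stands.
- The arm moves only by the shell command python3 -m pendant 'ROWS' [FORCE]. ROWS is text: rows parted by semicolons, each of 7 numbers parted by spaces: the finger opening in m, from 0 to 0.0854, then the shift along the tool's x, y, z in m, then the turn, a rotation vector about the tool's x, y, z in degrees. A call has 1 to 12 rows; each row shifts and turns the commanded pose from where the row before left it, along the tool's axes as they then stand; what a row does not reach is not made up. A row lasts 1/12 s, in which the tool goes at most 41.7 mm and 7.16 degrees, less where a joint would pass 70% of its speed; a pose out of reach is approached as far as the arm can. A call with a gripper value outside its range is refused whole. The fingers move at their own pace and stop on an object; FORCE is the grip in N (left out, the last holds). Time passes only in rows, so rows that do not move let the fingers close. It gives the time, the measured TCP pose, the force, the opening and the grip force at its end, in the units of the state.
- sensors.read_state(): the state, without advancing time (a new reading comes with each control period).
- capture(name): name is "side" or "top" or "wrist"; returns the picture (400x640x3 uint8, blue, green, red); there is no depth.
- get_calibration(name): a dict with "fx", "fy", "cx", "cy" (pixels), "cam_to_world" (4x4, takes a point from camera to world coordinates). Camera axes: x right, y up, looking along -z (the intrinsics and any distortion apply to the point x, -y, -z); pixel columns grow to the right and rows downward; lengths in mm; the calibration is good to about 2 mm. The wrist camera is an equidistant fisheye: a pixel r from the principal point sees the ray r / f radians off the axis. A picture is of the moment at which its call begins: read the wrist's pose just before it. get_calibration takes no time and is no camera call; for the wrist camera it gives the pose at the moment of the call.
- ticket.finish_job(): hands the job in; it is judged then, once.
The state is a dict: "time": time; "joint_positions": joint angles; "joint_vel": joint speeds; "tau": joint torques, N m; "position": TCP position; "tcp_rot": TCP orientation; "contact_force": force on the tool from outside, world axes, zero at the start; "torque": the same for the moment, N m; "width": finger opening in mm; "gripper_force": force on a finger pad.
Only numpy, scipy, OpenCV 4.12 (cv2) and the standard library are available. Lean on these libraries where they do the work, as an engineer would, in place of code of your own. Each camera call takes 0.05 s, during which the arm holds its last target. There are 200 camera calls.

## Task

Restock the low rack bay: draw levers from the spring magazine and hang one by the eye in its head on every hook that is still empty, leaving the rest in the magazine. Wind the draw counter's knob back to its zero stop, and when the levers are hung put the dust cover back squarely on the magazine. Leave the ball valve and the carton where they are.

Things in the scene. Friction and masses are not known exactly. Their poses are not given: they have to be found in the camera images.
- magazine: spring magazine, fixed; origin on the bench under the stack's centre, z up. Grey base, x +-115, y -170 to 35, 12 mm thick; two steel end channels, tops 127 mm up. Levers lie flat in one stack along x, heads to +x, centred at x=y=0, 2 mm clear in the channels; stack sides open for fingers from x -76 to 66. Lift a lever straight up: channels end 11 mm above the top one. Counter at y -125
- lever0_mid (a point): ball-valve lever, 0.26 kg, 200 mm long: blue sleeve 120 x 28 x 12 mm (x -100 to 20), neck 24 x 6 mm, steel head 44 x 44 x 6 mm with a square eye 22 x 22 mm. Point: mid-length, half-way up, 3 mm from the centre of mass; x towards the head, y across, z through the thickness. All levers alike; lever0 to lever3 start in the magazine, stacked at 12 mm pitch
- lever0_eye (a point): centre of the eye in the head of lever0, 78 mm from its mid-length point along its x; axes as the lever's. The stack rides on a sprung plate 24 mm wide (211 N/m): it sinks if pushed, and rises 12 mm as each lever is drawn, so the top lever always has its top about 116 mm above the bench. A lever put over a hook's prong and let go swings down and hangs by its eye, head up
- lever1_mid (a point): ball-valve lever, 0.26 kg, 200 mm long: blue sleeve 120 x 28 x 12 mm (x -100 to 20), neck 24 x 6 mm, steel head 44 x 44 x 6 mm with a square eye 22 x 22 mm. Point: mid-length, half-way up, 3 mm from the centre of mass; x towards the head, y across, z through the thickness. All levers alike; lever0 to lever3 start in the magazine, stacked at 12 mm pitch
- lever1_eye (a point): centre of the eye in the head of lever1, 78 mm from its mid-length point along its x; axes as the lever's. The stack rides on a sprung plate 24 mm wide (211 N/m): it sinks if pushed, and rises 12 mm as each lever is drawn, so the top lever always has its top about 116 mm above the bench. A lever put over a hook's prong and let go swings down and hangs by its eye, head up
- lever2_mid (a point): ball-valve lever, 0.26 kg, 200 mm long: blue sleeve 120 x 28 x 12 mm (x -100 to 20), neck 24 x 6 mm, steel head 44 x 44 x 6 mm with a square eye 22 x 22 mm. Point: mid-length, half-way up, 3 mm from the centre of mass; x towards the head, y across, z through the thickness. All levers alike; lever0 to lever3 start in the magazine, stacked at 12 mm pitch
- lever2_eye (a point): centre of the eye in the head of lever2, 78 mm from its mid-length point along its x; axes as the lever's. The stack rides on a sprung plate 24 mm wide (211 N/m): it sinks if pushed, and rises 12 mm as each lever is drawn, so the top lever always has its top about 116 mm above the bench. A lever put over a hook's prong and let go swings down and hangs by its eye, head up
- lever3_mid (a point): ball-valve lever, 0.26 kg, 200 mm long: blue sleeve 120 x 28 x 12 mm (x -100 to 20), neck 24 x 6 mm, steel head 44 x 44 x 6 mm with a square eye 22 x 22 mm. Point: mid-length, half-way up, 3 mm from the centre of mass; x towards the head, y across, z through the thickness. All levers alike; lever0 to lever3 start in the magazine, stacked at 12 mm pitch
- lever3_eye (a point): centre of the eye in the head of lever3, 78 mm from its mid-length point along its x; axes as the lever's. The stack rides on a sprung plate 24 mm wide (211 N/m): it sinks if pushed, and rises 12 mm as each lever is drawn, so the top lever always has its top about 116 mm above the bench. A lever put over a hook's prong and let go swings down and hangs by its eye, head up
- hung1_eye (a point): centre of the eye of a lever (as lever0) that already hangs on hook1, or None if that hook starts empty; one or two such levers are there, resting about 7 mm below and 8 mm behind the hook's bend; x towards the head (up), z through the thickness
- hung2_eye (a point): centre of the eye of a lever (as lever0) that already hangs on hook2, or None if that hook starts empty; one or two such levers are there, resting about 7 mm below and 8 mm behind the hook's bend; x towards the head (up), z through the thickness
- hung3_eye (a point): centre of the eye of a lever (as lever0) that already hangs on hook3, or None if that hook starts empty; one or two such levers are there, resting about 7 mm below and 8 mm behind the hook's bend; x towards the head (up), z through the thickness
- hung4_eye (a point): centre of the eye of a lever (as lever0) that already hangs on hook4, or None if that hook starts empty; one or two such levers are there, resting about 7 mm below and 8 mm behind the hook's bend; x towards the head (up), z through the thickness
- hook0 (a point): one of five equal hooks, 8 mm steel bar, 72 mm apart in a row (hook0 to 4 along the bay's +y), on the rear beam. The bar runs level 25 mm from the beam to the front, then turns up and forward at 45 degrees for 32 mm. Point: the bend, 205 mm above the bench; x level, into the bay, y along the row, z up. Tip of the centre line at x -23, z +23 mm; the bar ends 4 mm beyond
- hook1 (a point): one of five equal hooks, 8 mm steel bar, 72 mm apart in a row (hook0 to 4 along the bay's +y), on the rear beam. The bar runs level 25 mm from the beam to the front, then turns up and forward at 45 degrees for 32 mm. Point: the bend, 205 mm above the bench; x level, into the bay, y along the row, z up. Tip of the centre line at x -23, z +23 mm; the bar ends 4 mm beyond
- hook2 (a point): one of five equal hooks, 8 mm steel bar, 72 mm apart in a row (hook0 to 4 along the bay's +y), on the rear beam. The bar runs level 25 mm from the beam to the front, then turns up and forward at 45 degrees for 32 mm. Point: the bend, 205 mm above the bench; x level, into the bay, y along the row, z up. Tip of the centre line at x -23, z +23 mm; the bar ends 4 mm beyond
- hook3 (a point): one of five equal hooks, 8 mm steel bar, 72 mm apart in a row (hook0 to 4 along the bay's +y), on the rear beam. The bar runs level 25 mm from the beam to the front, then turns up and forward at 45 degrees for 32 mm. Point: the bend, 205 mm above the bench; x level, into the bay, y along the row, z up. Tip of the centre line at x -23, z +23 mm; the bar ends 4 mm beyond
- hook4 (a point): one of five equal hooks, 8 mm steel bar, 72 mm apart in a row (hook0 to 4 along the bay's +y), on the rear beam. The bar runs level 25 mm from the beam to the front, then turns up and forward at 45 degrees for 32 mm. Point: the bend, 205 mm above the bench; x level, into the bay, y along the row, z up. Tip of the centre line at x -23, z +23 mm; the bar ends 4 mm beyond
- rack: low blue rack bay, fixed; origin on the bench, x into the bay, z up. Hook bends at x 59, z 205. Roof: front beam x -50 to -22, z 278 to 306; wire deck behind it. Rear beam's face x 84, z 193 to 217; lower rail below it, z 50 to 75. Front uprights x -50 to -22, inner faces y +-203. A gripper pointing down cannot pass the front beam: reach in tilted about 45 degrees, the lever's head leading and tipped up
- counter (a joint): draw counter's knob, rad: 0 at its zero stop, growing clockwise seen from above (to 4.7); turn it anticlockwise to bring it back. About 0.04 N m of friction; stays where left. One dial mark is 15 degrees. Starts anywhere from 1.6 to 4.2
- counter_grip (a point): grip point of the counter's knob, on its vertical axis, 127 mm above the bench: black bar grip 44 mm long, 14 wide, 107 to 137 mm above the bench, on a 48 mm disc, over a white dial on a grey housing 80 x 80 mm, 97 mm tall. x along the bar; its -x end (white line) is the pointer, which at zero points along the magazine's -x; z up
- cover_handle (a point): dust cover, aluminium, 0.22 to 0.37 kg, lying right way up: cap 230 x 78 x 17 mm, rims 3 mm thick hanging 14 mm below its top; fits round the magazine's channels with 6 mm to spare all round, either way round. Point: mid of its bow handle's bar (86 x 12 x 12 mm, 24 mm free below), 47 mm above the rims' lower edge, so 160 mm above the bench when seated; x along the cover, z up
- valve: bystander: flanged steel ball valve without lever, 90 mm long, 76 mm tall, 0.85 kg; origin at the centre of its underside
- carton: bystander: cardboard carton 130 x 100 x 75 mm; origin at the centre of its underside
Mind the look-alikes: they are no part of the job. Of the things shaped like the part that bears cover_handle, the aluminium one is meant.

How it is judged:
By the outcome, as a careful person would: the job done as asked, in the order asked, and still so for the second after the job is handed in, with the robot touching nothing.
Of hung1, hung2, hung3, hung4 only 1 to 2 are there at a start; the rules pass over those that are not, and their reading is None.
At some moment in a run one of cover may be knocked a few centimetres aside while the robot is not near it.
It also fails if it takes over 210 s, if anything falls off the work surface, if the arm or the gripper's body presses on something with over 40 N, if the wrist force passes 120 N, or if a joint passes its speed limit or range.

## Working session

There is one attempt and no reset: what is moved stays moved. The work goes in short steps, Python scripts to look and compute and a shell command to move; the robot and the scene stay as the last step left them, time stands still between calls to the robot, and variables do not carry over. Pictures are saved under pics/ and viewed, at most 14 in all, crops included, and the job is handed in when it is done.

```bash
ls; mkdir -p pics; python3 - <<'E'
from workcell import sensors,capture,get_calibration
import cv2,json,numpy as np
for n in("side","top"):
    cv2.imwrite(f"pics/{n}0.png",capture(n))
for n in("side","top","wrist"):
    c=get_calibration(n);print(n,{k:(np.round(v,3).tolist()) for k,v in c.items()})
print(sensors.read_state())
E
```

```text
pics
side {'fx': 488.058, 'fy': 488.058, 'cx': 311.962, 'cy': 197.581, 'cam_to_world': [[0.92, 0.227, -0.318, 41.639], [-0.391, 0.518, -0.761, -1056.908], [-0.008, 0.825, 0.565, 900.418], [0.0, 0.0, 0.0, 1.0]]}
top {'fx': 468.004, 'fy': 468.004, 'cx': 317.78, 'cy': 202.669, 'cam_to_world': [[-0.011, 0.986, -0.164, 222.544], [-1.0, -0.01, 0.007, -2.857], [0.005, 0.164, 0.986, 1621.012], [0.0, 0.0, 0.0, 1.0]]}
wrist {'fx': 309.707, 'fy': 309.707, 'cx': 319.965, 'cy': 202.222, 'cam_to_world': [[0.345, 0.887, 0.308, 259.756], [-0.939, 0.326, 0.112, -463.466], [-0.001, -0.328, 0.945, 373.833], [0.0, 0.0, 0.0, 1.0]]}
{'time': 0.1, 'joint_positions': array([-1.28827880e+00,  5.27763471e-02,  1.40161155e+00,  3.71810317e-05,
        1.68859245e+00, -7.03036848e-02]), 'joint_vel': array([-0.0001464 , -0.00161753, -0.00124688,  0.00069077, -0.00136889,
        0.0010032 ]), 'tau': array([ 1.15427658e-03, -3.82582819e+01, -3.60986316e+01, -5.49738081e-05,
        4.79678507e-03, -7.41455068e-06]), 'position': array([ 181.42920319, -492.63085252,  403.9610115 ]), 'tcp_rot': array([ 9.84479343e-01,  1.75499120e-01, -5.51248050e-05, -6.91902650e-04]), 'contact_force': array([-0.68335563,  0.43240705, -0.30574418]), 'torque': array([-0.02104098,  0.0689809 ,  0.01479818]), 'gripper_force': 0.0, 'width': 85.27802192072097}
```

View pics/side0.png

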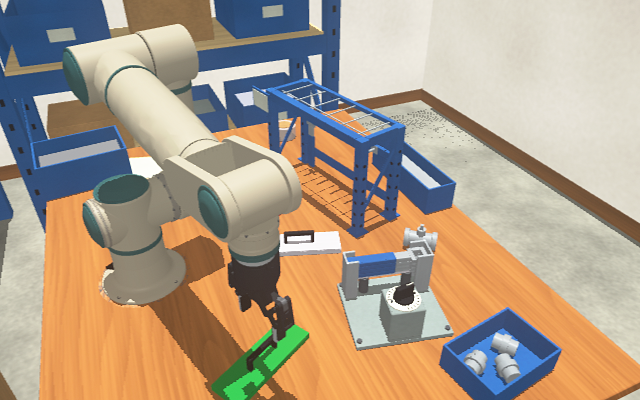

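View pics/top0.png

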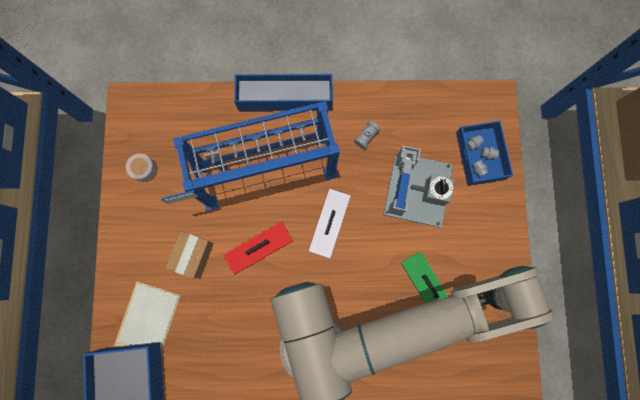

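```bash
cat > h.py <<'E'
import numpy as np, cv2
from workcell import sensors,capture,get_calibration
from scipy.spatial.transform import Rotation as R
np.set_printoptions(precision=2,suppress=True)
def ray(n,u,v,c=None):
    c=c or get_calibration(n);x=(u-c['cx'])/c['fx'];y=(v-c['cy'])/c['fy']
    if n=='wrist':
        r=np.hypot(x,y);d=np.array([np.sin(r)*x/r,np.sin(r)*y/r,np.cos(r)])
    else: d=np.array([x,y,1.])
    T=np.array(c['cam_to_world']);d=T[:3,:3]@(d*[1,-1,-1]);return T[:3,3],d/np.linalg.norm(d)
def onz(n,u,v,z,c=None):
    o,d=ray(n,u,v,c);return o+d*(z-o[2])/d[2]
def tri(rs):
    A=0;b=0
    for o,d in rs:
        P=np.eye(3)-np.outer(d,d);A=A+P;b=b+P@o
    p=np.linalg.solve(A,b);return p,[np.linalg.norm((np.eye(3)-np.outer(d,d))@(p-o)) for o,d in rs]
def px(n,p,c=None):
    c=c or get_calibration(n);T=np.array(c['cam_to_world']);q=T[:3,:3].T@(np.array(p)-T[:3,3])*[1,-1,-1]
    if n=='wrist':
        r=np.hypot(q[0],q[1]);t=np.arctan2(r,q[2]);return np.array([c['cx']+c['fx']*t*q[0]/r,c['cy']+c['fy']*t*q[1]/r])
    return np.array([c['cx']+c['fx']*q[0]/q[2],c['cy']+c['fy']*q[1]/q[2]])
def tool(X,Z=(0,0,-1)):
    "rotation with tool z=Z, tool y nearest to X perp"
    z=np.array(Z,float);z/=np.linalg.norm(z);y=np.array(X,float);y-=z*(y@z);y/=np.linalg.norm(y)
    return R.from_matrix(np.c_[np.cross(y,z),y,z])
def go(grasp,Rt,s=None):
    "prints shift (in current tool axes) to bring grasp point (155 ahead) to grasp with rot Rt, and the rotvec"
    s=s or sensors.read_state();Rc=R.from_quat(s['tcp_rot']);p=np.array(grasp)-Rt.apply([0,0,155])
    print('shift m cur axes',np.round(Rc.inv().apply(p-s['position'])/1000,4),'rotvec deg',np.round(np.degrees((Rc.inv()*Rt).as_rotvec()),2),'shift in new axes',np.round(Rt.inv().apply(p-s['position'])/1000,4))
E
python3 - <<'E'
from h import *
t=cv2.imread('pics/top0.png');s=cv2.imread('pics/side0.png')
a=cv2.resize(t[95:215,165:345],(800,533),interpolation=cv2.INTER_CUBIC);cv2.imwrite('pics/a.png',a)
b=np.hstack([cv2.resize(t[140:230,380:460],(400,450),interpolation=2),cv2.resize(s[220:355,330:450],(400,450),interpolation=2)]);cv2.imwrite('pics/b.png',b)
E
```

```text
(no output)
```

View pics/a.png

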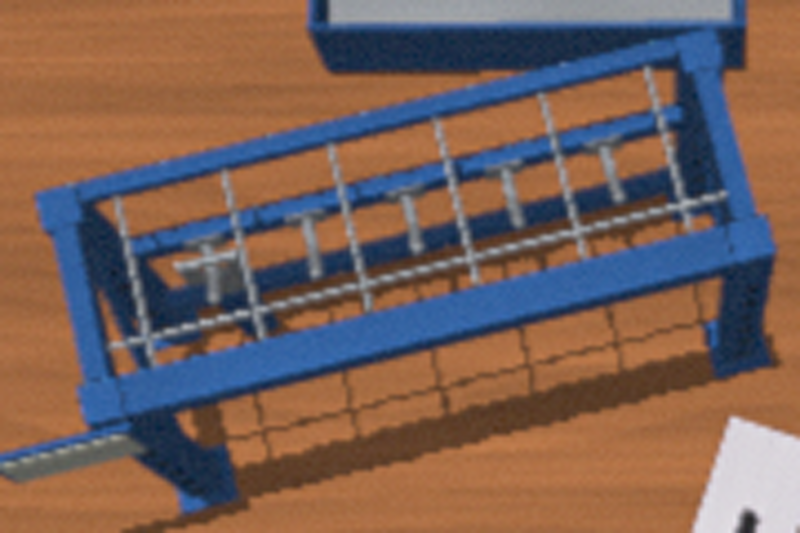

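View pics/b.png

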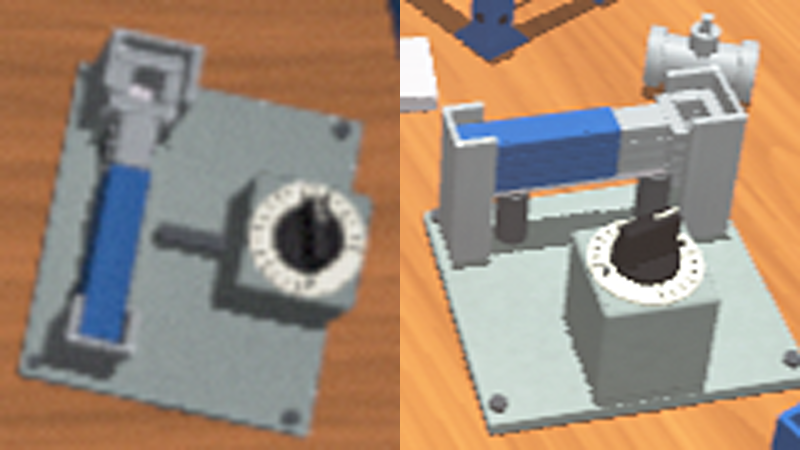

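```bash
python3 - <<'E'
from h import *
f=lambda p:(p[0]/4.444+165,p[1]/4.444+95)
T=[(213,300),(316,275),(417,250),(518,225),(618,199)]
B=[(208,243),(305,218),(405,193),(505,167),(603,145)]
tp=np.array([onz('top',*f(p),230) for p in T]);bp=np.array([onz('top',*f(p),209) for p in B])
print('tips(hook4..0)\n',tp,'\nroots\n',bp)
d=tp[-1]-tp[0];print('pitch',np.linalg.norm(d)/4,'dir',np.degrees(np.arctan2(d[1],d[0])))
d=bp[-1]-bp[0];print('pitch',np.linalg.norm(d)/4,'dir',np.degrees(np.arctan2(d[1],d[0])))
print('depth',np.linalg.norm((tp-bp)[:,:2],axis=1))
c=np.array([onz('top',*f(p),306) for p in [(100,400),(753,240),(700,48),(62,208)]]);print('corners',c,np.linalg.norm(c[0]-c[1]),np.linalg.norm(c[1]-c[2]))
g=lambda p:(p[0]/5+380,p[1]/5+140)
for nm,p,z in [('headtop',(155,30),127),('headtopR',(203,45),127),('headtopL',(116,28),127),('tailL',(68,345),127),('tailR',(130,350),127),('base bl',(22,372),12),('base br',(305,435),12),('base tr',(362,122),12),('base tl',(85,65),12),('knob',(307,240),137),('dial',(306,238),97),('sleeveTL',(110,167),116),('sleeveTR',(150,170),116),('slBL',(80,335),116),('slBR',(124,342),116)]: print(nm,onz('top',*g(p),z)[:2])
t=cv2.imread('pics/top0.png');
m=(t.min(2)>185).astype(np.uint8)
n,l,s,ce=cv2.connectedComponentsWithStats(m)
i=[k for k in range(1,n) if l[250,322]==k or l[200,335]==k]
for k in set(i):
    r=cv2.minAreaRect(cv2.findContours((l==k).astype(np.uint8),0,1)[0][0]);b=np.array([onz('top',*q,17)for q in cv2.boxPoints(r)]);print('cover',b[:,:2],b.mean(0),np.linalg.norm(b[0]-b[1]),np.linalg.norm(b[1]-b[2]))
E
```

```text
tips(hook4..0)
 [[581.29 306.47 230.  ]
 [598.3  236.08 230.  ]
 [615.39 166.74 230.  ]
 [632.57  97.09 230.  ]
 [650.55  27.81 230.  ]] 
roots
 [[627.83 315.68 209.  ]
 [645.3  248.12 209.  ]
 [662.84 178.13 209.  ]
 [681.19 107.83 209.  ]
 [696.7   38.62 209.  ]]
pitch 71.78402881363819 dir -76.04282154071875
pitch 71.37346935047236 dir -76.0408011194418
depth [47.44 48.52 48.79 49.79 47.4 ]
corners [[496.15 360.58 306.  ]
 [598.53 -61.9  306.  ]
 [730.57 -28.95 306.  ]
 [624.58 389.81 306.  ]] 434.70350463736537 136.09137717218803
headtop [ 657.5  -323.25]
headtopR [ 646.94 -354.53]
headtopL [ 659.12 -297.49]
tailL [ 447.51 -257.72]
tailR [ 443.82 -297.69]
base bl [ 446.2  -244.65]
base br [ 400.14 -439.08]
base tr [ 622.22 -491.59]
base tl [ 665.76 -297.02]
knob [ 513.09 -413.39]
dial [ 522.28 -423.87]
sleeveTL [ 567.56 -291.8 ]
sleeveTR [ 565.27 -318.12]
slBL [ 455.67 -267.67]
slBR [ 450.76 -296.17]
cover [[ 323.77   19.86]
 [ 539.17  -54.15]
 [ 513.57 -126.95]
 [ 299.21  -51.52]] [418.93 -53.19  17.  ] 227.75495469758562 77.17444254654588
```

```bash
python3 - <<'E'
from h import *
a=np.radians(-13.2);ex=np.array([np.cos(a),np.sin(a),0]);ey=np.array([-ex[1],ex[0],0])
go(np.array([549.5,-304,260])-40*ex,tool(-ey))
E
```

```text
shift m cur axes [ 0.38 -0.07 -0.01] rotvec deg [-0.08  0.02 33.42] shift in new axes [ 0.28 -0.27 -0.01]
```

```bash
python3 -m pendant '0.085 0 0 0 0 0 6.68;0.085 0 0 0 0 0 6.68;0.085 0 0 0 0 0 6.68;0.085 0 0 0 0 0 6.68;0.085 0 0 0 0 0 6.7' 60 ; python3 -m pendant '0.06 0.023 -0.0225 0 0 0 0;0.06 0.023 -0.0225 0 0 0 0;0.06 0.023 -0.0225 0 0 0 0;0.06 0.023 -0.0225 0 0 0 0;0.06 0.023 -0.0225 0 0 0 0;0.06 0.023 -0.0225 0 0 0 0;0.06 0.023 -0.0225 0 0 0 0;0.06 0.023 -0.0225 0 0 0 0;0.06 0.023 -0.0225 0 0 0 0;0.06 0.023 -0.0225 0 0 0 0;0.06 0.023 -0.0225 0 0 0 0;0.06 0.027 -0.0225 -0.01 0 0 0'; python3 -m pendant '0.06 0 0 0 0 0 0;0.06 0 0 0 0 0 0'
python3 - <<'E'
from h import *
print(get_calibration('wrist')['cam_to_world'])
cv2.imwrite('pics/w1.png',capture('wrist'))
a=np.radians(-13.2);ex=np.array([np.cos(a),np.sin(a),0]);ey=np.array([-ex[1],ex[0],0])
go(np.array([549.5,-304,260])-40*ex,tool(-ey))
E
```

```text
time: 0.52
position: [181.4, -492.6, 404.2]
tcp_rot: [0.993, -0.118, -0.0, -0.0]
contact_force: [-0.8, -0.8, 1.1]
width: 85.2
gripper_force: 0.0
time: 1.52
position: [516.7, -292.7, 412.3]
tcp_rot: [0.993, -0.115, -0.002, -0.001]
contact_force: [-0.4, -0.4, -0.0]
width: 60.1
gripper_force: 0.0
time: 1.68
position: [516.9, -292.7, 414.2]
tcp_rot: [0.994, -0.114, -0.0, -0.0]
contact_force: [-0.1, -0.2, 0.7]
width: 60.1
gripper_force: 0.0
[[  -0.23    0.92    0.32  598.28]
 [  -0.97   -0.21   -0.07 -311.89]
 [   0.     -0.33    0.94  384.01]
 [   0.      0.      0.      1.  ]]
shift m cur axes [-0.01  0.   -0.  ] rotvec deg [-0.    0.07  0.06] shift in new axes [-0.01  0.   -0.  ]
```

View pics/w1.png

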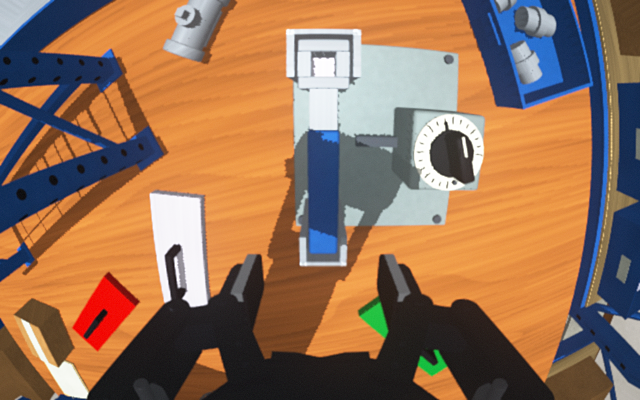

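```bash
python3 - <<'E'
from h import *
im=cv2.imread('pics/w1.png').astype(int)
m=(im[...,0]-im[...,2]>50)
c=get_calibration('wrist')
cs=[]
for v in range(140,231,15):
    u=np.where(m[v,295:355])[0]+295
    L,Rr=onz('wrist',u.min()-.5,v,116,c),onz('wrist',u.max()+.5,v,116,c);cs.append((L+Rr)/2);print(v,u.min(),u.max(),cs[-1],np.linalg.norm(L-Rr))
cs=np.array(cs);k=np.polyfit(cs[:,0],cs[:,1],1);print('az',np.degrees(np.arctan(k[0])))
for u in(318,325,332):
    vv=np.where(m[100:200,u])[0]+100;e=onz('wrist',u,vv.min()-.5,116,c);print('edge',vv.min(),e)
a=np.arctan(k[0]);ex=np.array([np.cos(a),np.sin(a),0])
e=onz('wrist',325,vv.min()-.5,116,c);print('mid',e-20*ex)
for p in [(313,55),(335,55),(313,77),(335,77)]:print('eye',onz('wrist',*p,113,c))
g=im[40:90,290:360].min(2)>225
print('eyecent',np.argwhere(g).mean(0)[::-1]+[290,40])
E
```

```text
140 308 339 [ 561.45 -307.78  116.  ] 27.760294503885238
155 309 338 [ 548.47 -304.77  116.  ] 26.29981274955758
170 309 337 [ 535.37 -301.29  116.  ] 25.734027004432058
185 309 337 [ 521.86 -298.16  116.  ] 26.095108038499614
200 309 337 [ 507.97 -294.96  116.  ] 26.507862471574768
215 309 336 [ 493.71 -291.19  116.  ] 26.04432135977209
230 308 336 [ 478.9  -287.28  116.  ] 27.505311901904445
az -13.87706713348289
edge 130 [ 571.45 -305.23  116.  ]
edge 130 [ 570.08 -311.1   116.  ]
edge 130 [ 568.73 -316.98  116.  ]
mid [ 550.67 -306.3   116.  ]
eye [ 635.9  -315.97  113.  ]
eye [ 631.71 -334.21  113.  ]
eye [ 616.96 -311.52  113.  ]
eye [ 612.74 -329.81  113.  ]
eyecent [324.36  64.11]
```

```bash
python3 - <<'E'
from h import *
a=np.radians(-13.6);ex=np.array([np.cos(a),np.sin(a),0]);ey=np.array([-ex[1],ex[0],0])
np.set_printoptions(precision=4,suppress=True)
go(np.array([510.9,-295.4,277-155]),tool(-ey))
E
```

```text
shift m cur axes [-0.0044  0.003   0.137 ] rotvec deg [-0.    0.07  0.46] shift in new axes [-0.0045  0.003   0.137 ]
```

```bash
python3 -m pendant '0.06 -0.0045 0.003 0.03 0 0 0.46;0.06 0 0 0.03 0 0 0;0.06 0 0 0.03 0 0 0;0.055 0 0 0.02 0 0 0;0.055 0 0 0.015 0 0 0;0.055 0 0 0.007 0 0 0;0.05 0 0 0.005 0 0 0;0.05 0 0 0 0 0 0;0.05 0 0 0 0 0 0' 80
python3 - <<'E'
from h import *
cv2.imwrite('pics/w2.png',capture('wrist')[150:400,150:500])
a=np.radians(-13.6);ex=np.array([np.cos(a),np.sin(a),0]);ey=np.array([-ex[1],ex[0],0])
np.set_printoptions(precision=4,suppress=True)
go(np.array([510.9,-295.4,277-155]),tool(-ey))
E
```

```text
time: 2.48
position: [510.5, -296.1, 278.7]
tcp_rot: [0.993, -0.119, 0.001, 0.0]
contact_force: [-1.0, -0.2, 0.2]
width: 49.8
gripper_force: 0.0
shift m cur axes [ 0.0001 -0.0007  0.0021] rotvec deg [ 0.05 -0.11 -0.09] shift in new axes [ 0.0001 -0.0007  0.0021]
```

View pics/w2.png

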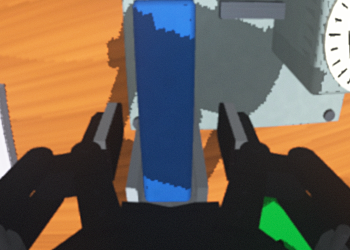

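```bash
python3 -m pendant '0.045 0 0 0.0015 0 0 0;0.02 0 0 0 0 0 0;0.02 0 0 0 0 0 0;0.02 0 0 0 0 0 0;0.02 0 0 0 0 0 0;0.02 0 0 0 0 0 0;0.02 0 0 0 0 0 0' 80; python3 -m pendant '0.02 0 0 -0.005 0 0 0;0.02 0 0 -0.005 0 0 0;0.02 0 0 -0.01 0 0 0;0.02 0 0 -0.01 0 0 0;0.02 0 0 -0.02 0 0 0;0.02 0 0 -0.03 0 0 0;0.02 0 0 -0.03 0 0 0;0.02 0 0 -0.01 0 0 0;0.02 0 0 0 0 0 0;0.02 0 0 0 0 0 0'
python3 - <<'E'
from h import *
a=capture('side')[190:340,300:460];b=capture('wrist')[0:330,170:480]
cv2.imwrite('pics/c.png',np.hstack([cv2.resize(a,(400,375)),cv2.resize(b,(352,375))]))
E
```

```text
time: 3.12
position: [510.7, -295.7, 276.4]
tcp_rot: [0.993, -0.119, 0.0, 0.0]
contact_force: [1.0, -0.3, 0.3]
width: 25.9
gripper_force: 81.8
time: 3.95
position: [510.6, -295.6, 395.7]
tcp_rot: [0.993, -0.119, -0.0, 0.0]
contact_force: [0.1, -0.3, -3.3]
width: 25.7
gripper_force: 81.5
```

View pics/c.png

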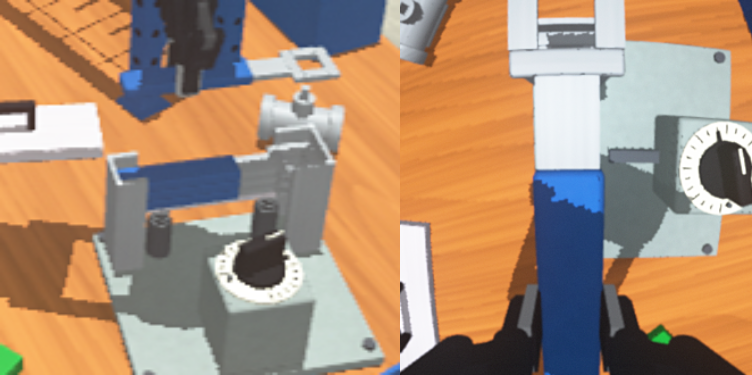

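```bash
cat >> h.py <<'E'
az=np.radians(14.0);rx=np.array([np.cos(az),np.sin(az),0]);ry=np.array([-rx[1],rx[0],0]);up=np.array([0,0,1.])
O=np.array([639.8,172.4,0])-59*rx
EYE=np.array([118,0,166.])
RT=tool(-ry,rx-up)
def rk(x,y,z): return O+rx*x+ry*y+up*z
def goe(E,eye=EYE,Rt=RT,s=None):
    s=s or sensors.read_state();Rc=R.from_quat(s['tcp_rot']);p=np.array(E)-Rt.apply(eye)
    with np.printoptions(precision=4,suppress=True):
        print('TCP',p,'shift cur',Rc.inv().apply(p-s['position'])/1000,'rotvec',np.degrees((Rc.inv()*Rt).as_rotvec()),'shift new axes',Rt.inv().apply(p-s['position'])/1000)
def eyenow(eye=EYE):
    s=sensors.read_state();w=s['position']+R.from_quat(s['tcp_rot']).apply(eye)-O
    return np.array([w@rx,w@ry,w[2]])
E
python3 - <<'E'
from h import *
s=sensors.read_state();Rc=R.from_quat(s['tcp_rot'])
for q in [(60,0,160)]: print('sleeve end px',px('wrist',s['position']+Rc.apply(q)))
print('sleeve L/R',px('wrist',s['position']+Rc.apply([60,14,160])),px('wrist',s['position']+Rc.apply([60,-14,160])))
print('to (340,-200,410)',Rc.inv().apply(np.array([340,-200,410])-s['position']))
goe(rk(-80,-144,242))
s=dict(s);s['position']=np.array([340,-200,410.]);goe(rk(-80,-144,242),s=s)
s['position']=rk(-80,-144,242)-RT.apply(EYE);s['tcp_rot']=RT.as_quat();goe(rk(22,-144,242),s=s)
E
```

```text
sleeve end px [319.08 154.53]
sleeve L/R [351.95 154.68] [286.22 154.74]
to (340,-200,410) [-188.35  -52.64  -15.63]
TCP [344.9125 -49.5321 275.9411] shift cur [-0.2186 -0.1998  0.1187] rotvec [ 10.7421  44.3047 -26.2761] shift new axes [-0.1547 -0.2788  0.0116]
TCP [344.9125 -49.5321 275.9411] shift cur [-0.0303 -0.1472  0.1344] rotvec [ 10.7421  44.3047 -26.2761] shift new axes [-0.0657 -0.1448  0.1239]
TCP [443.8826 -24.856  275.9411] shift cur [0.0721 0.     0.0721] rotvec [0. 0. 0.] shift new axes [0.0721 0.     0.0721]
```

```bash
sed -i 's/EYE=np.array(\[118/EYE=np.array([120/' h.py; python3 -m pendant '0.02 -0.031 -0.0088 -0.0026 0 0 0;0.02 -0.031 -0.0088 -0.0026 0 0 0;0.02 -0.031 -0.0088 -0.0026 0 0 0;0.02 -0.031 -0.0088 -0.0026 0 0 0;0.02 -0.031 -0.0088 -0.0026 0 0 0;0.02 -0.031 -0.0088 -0.0026 0 0 0'; python3 -m pendant '0.02 0 0 0 1.343 5.538 -3.285;0.02 0 0 0 1.343 5.538 -3.285;0.02 0 0 0 1.343 5.538 -3.285;0.02 0 0 0 1.343 5.538 -3.285;0.02 0 0 0 1.343 5.538 -3.285;0.02 0 0 0 1.343 5.538 -3.285;0.02 0 0 0 1.343 5.538 -3.285;0.02 0 0 0 1.343 5.538 -3.285;0.02 0 0 0 0 0 0'
python3 - <<'E'
from h import *
goe(rk(-80,-144,242))
E
```

```text
time: 4.55
position: [341.1, -199.6, 409.6]
tcp_rot: [0.993, -0.119, -0.002, -0.001]
contact_force: [-0.2, 0.2, -1.1]
width: 25.8
gripper_force: 81.4
time: 5.3
position: [342.0, -200.6, 409.4]
tcp_rot: [0.916, 0.113, 0.382, -0.047]
contact_force: [0.4, -0.2, -3.4]
width: 25.7
gripper_force: 81.6
TCP [343.5403 -49.8742 274.5269] shift cur [-0.0689 -0.1459  0.122 ] rotvec [-0.0108 -0.2164  0.0485] shift new axes [-0.0685 -0.1459  0.1222]
```

Move in front of hook0, then look.

```bash
python3 -m pendant '0.02 -0.0115 -0.0243 0.0203 0 0 0;0.02 -0.0115 -0.0243 0.0203 0 0 0;0.02 -0.0115 -0.0243 0.0203 0 0 0;0.02 -0.0115 -0.0243 0.0203 0 0 0;0.02 -0.0115 -0.0243 0.0203 0 0 0;0.02 -0.0115 -0.0243 0.0203 0 0 0;0.02 0 0 0 0 -0.2 0;0.02 0 0 0 0 0 0'
python3 - <<'E'
from h import *
goe(rk(22,-144,242));print(eyenow())
w=capture('wrist');t=capture('top')
for i in range(5):
    print(i,px('wrist',rk(59,-144+72*i,205)),px('wrist',rk(36,-144+72*i,228)))
cv2.imwrite('pics/d.png',np.hstack([cv2.resize(w,(480,300)),cv2.resize(t[100:230,180:360],(320,231))[:231]][:1]))
cv2.imwrite('pics/w3.png',w);cv2.imwrite('pics/t3.png',t)
E
```

```text
time: 5.97
position: [343.3, -49.0, 274.3]
tcp_rot: [0.918, 0.114, 0.377, -0.046]
contact_force: [0.9, -0.5, -1.3]
width: 25.7
gripper_force: 81.6
TCP [442.5104 -25.1982 274.5269] shift cur [0.0728 0.0012 0.0716] rotvec [-0.0664  0.3769  0.1376] shift new axes [0.0723 0.0009 0.072 ]
[ -80.28 -142.6   240.49]
0 [318.44 -20.53] [318.4  -35.44]
1 [234.31 -15.64] [223.72 -28.9 ]
2 [160.2   -2.82] [142.76 -12.32]
3 [100.51  13.85] [80.31  8.21]
4 [54.56 31.05] [34.17 28.4 ]
```

View pics/w3.png

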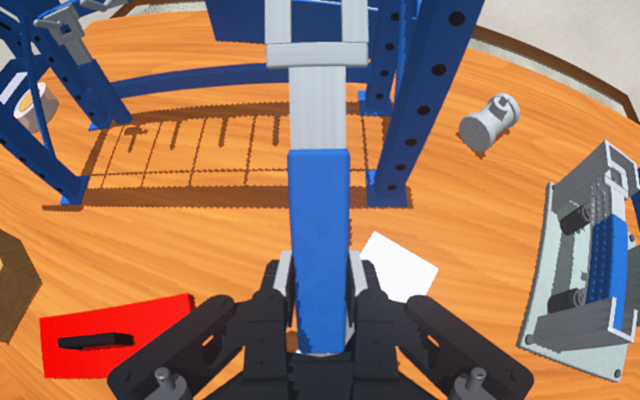

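```bash
python3 -m pendant '0.02 0.009 0.0003 0.009 0 0.1 0;0.02 0.009 0.0003 0.009 0 0.1 0;0.02 0.009 0.0003 0.009 0 0.1 0;0.02 0.009 0.0001 0.009 0 0 0;0.02 0.009 0 0.009 0 0 0;0.02 0.009 0 0.009 0 0 0;0.02 0.009 0 0.009 0 0 0;0.02 0.0095 0 0.009 0 0 0;0.02 0 0 0 0 0 0;0.02 0 0 0 0 0 0'
python3 - <<'E'
from h import *
print(eyenow());goe(rk(55,-144,209))
w=capture('wrist');t=capture('top')
print('eye top px',px('top',rk(*eyenow())),'hook0 tip',px('top',rk(36,-144,228)),px('top',rk(59,-144,205)))
cv2.imwrite('pics/e.png',np.hstack([cv2.resize(t[110:180,265:345],(480,420),interpolation=2),cv2.resize(w[0:200,220:420],(320,420)[:2])]))
E
```

```text
time: 6.9
position: [443.6, -27.4, 277.7]
tcp_rot: [0.916, 0.113, 0.382, -0.045]
contact_force: [-0.2, 0.1, -2.5]
width: 26.0
gripper_force: 81.5
[  22.66 -146.81  246.07]
TCP [474.5302 -17.2148 241.5269] shift cur [-0.0028 -0.0026  0.0485] rotvec [ 0.1861 -0.2489  0.0785] shift new axes [-0.0026 -0.0024  0.0486]
eye top px [306.07 141.76] hook0 tip [304.3  139.42] [302.66 134.76]
```

View pics/e.png

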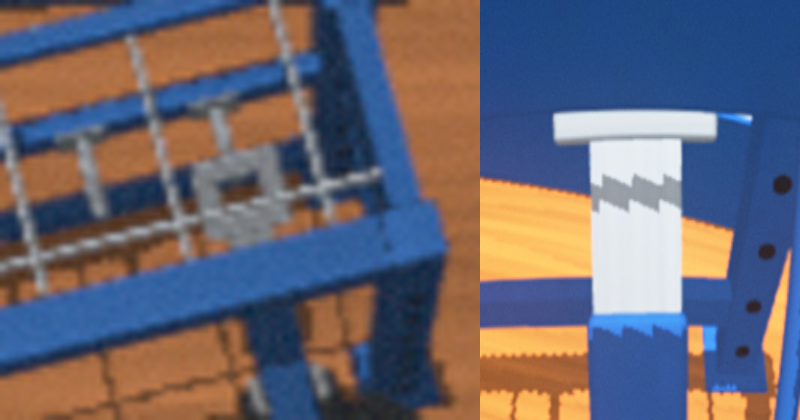

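```bash
python3 - <<'E'
from h import *
t=capture('top').astype(int)
sat=t.max(2)-t.min(2)
for v in range(126,156): print(v,''.join('#' if sat[v,u]<32 else ('b' if t[v,u,0]>t[v,u,2] else '.') for u in range(285,330)))
Rc=R.from_quat(sensors.read_state()['tcp_rot']);p=sensors.read_state()['position']
for d in [(22,22),(22,-22),(-22,-22),(-22,22),(11,11),(11,-11),(-11,-11),(-11,11)]: print(d,px('top',p+Rc.apply(EYE+[d[0],d[1],-3])))
E
```

```text
126 #bbb##bbbbbbbbbb########.....#..#bbbbbbbbbbbb
127 bbbb##bbbbbb########..........#.#bbbbbbbbbbbb
128 bbbbb#bbbbb#######............###bbbbbbbbbbbb
129 bbbbb##b##########............###bbbbbbbbbbbb
130 bbbb####.......###............###bbbbbbbbbbbb
131 ####.##.........##............###bbbb#bbbbbbb
132 ................##............###bbbbbbbbbbbb
133 ......#.........##.........######bbbbbbbbbbbb
134 ......#.........###....####bbbb##bbbb#bbbbbbb
135 ......##.........##########bbbb###bb##bbbbbbb
136 .......#.......############bbbb###bbbbbbbbbbb
137 .......#...################bbbb###bbbbbbbbbbb
138 .......#######################bb###bb###b##bb
139 ...######bbb################.##b###########bb
140 ###bbbb##bbb################..##########bb#bb
141 bbbbbbb###bb########...##############bbbbbbbb
142 bbbbbbb###########.....############bbbbbbbbbb
143 bbbbbbb##########..#############b#####..bbbbb
144 bbb########..################..####.....#bbbb
145 ###.....#####################.....##....#bbbb
146 .......#####################...........#bbbbb
147 ..########################........#bbbbbbbbbb
148 ############..############....##bbbbbbbbbbbbb
149 ######...##...##############bbbbbbbbbbbbbbbbb
150 ##........##......####bbbbbbbbbbbbbbbbbbbbbbb
151 ..........##......#bbbbbbbbbbbbbbbbbbbbbbbbbb
152 ...........#..##bbbbbbbbbbbbbbbbbbbbbbbbbbbbb
153 ..........#bbbbbbbbbbbbbbbbbbbbbbbbbbbbbbbbbb
154 ......#bbbbbbbbbbbbbbbbbbbbbbbbbbbbbbbbbbbbbb
155 ..#bbbbbbbbbbbbbbbbbbbbbbbbbbbbbbbbbbbbbbbbbb
(22, 22) [311.86 134.16]
(22, -22) [297.7 137.7]
(-22, -22) [300.59 150.19]
(-22, 22) [314.48 146.7 ]
(11, 11) [309.   138.22]
(11, -11) [301.96 139.98]
(-11, -11) [303.37 146.23]
(-11, 11) [310.35 144.48]
```

```bash
python3 -m pendant '0.02 -0.0013 -0.0008 0.008 0 -0.1 0;0.02 -0.0013 -0.0008 0.008 0 -0.1 0;0.02 0 0 0.008 0 0 0;0.02 0 0 0 0 0 0'; python3 -m pendant '0.02 0 0 0.008 0 0 0;0.02 0 0 0.008 0 0 0;0.02 0 0 0.006 0 0 0;0.02 0 0 0 0 0 0;0.02 0 0 0 0 0 0'
python3 - <<'E'
from h import *
print(eyenow())
t=capture('top').astype(int)
sat=t.max(2)-t.min(2)
for v in range(122,150): print(v,''.join('#' if sat[v,u]<32 else ('b' if t[v,u,0]>t[v,u,2] else '.') for u in range(285,330)))
E
```

```text
time: 7.38
position: [457.6, -21.0, 256.6]
tcp_rot: [0.917, 0.113, 0.379, -0.046]
contact_force: [-2.2, 0.2, -3.2]
width: 25.8
gripper_force: 81.5
time: 7.8
position: [472.6, -17.5, 242.6]
tcp_rot: [0.917, 0.113, 0.38, -0.046]
contact_force: [0.1, -0.4, -2.8]
width: 25.3
gripper_force: 81.6
[  53.06 -143.8   210.09]
122 ...#..........####bbbbbbbbbb#bbbbbbbbbbbbbbb#
123 ...#......###bbbbbbbbbbbbbbb##bbbbbbbbbbbbbbb
124 ...##.##bbbbbbbbbbbbbbbbbbbb#####bbbbbbbbbbbb
125 ..####bbbbbbbbbbbbbbbbbb######..#bbbbbbbbbbbb
126 #bbb##bbbbbbbbbb########.....#..#bbbbbbbbbbbb
127 bbbb##bbbbbb########............#bbbbbbbbbbbb
128 bbbbb#bbbbb#######............###bbbbbbbbbbbb
129 bbbbb##b##############........###bbbbbbbbbbbb
130 bbb#####......#########.......###bbbbbbbbbbbb
131 ###..##....############.......###bbb##bbbbbbb
132 .........##############......####bbbbbbbbbbbb
133 ......#..##########.####...#######bbbbbbbbbbb
134 ......#..#####..###.#######bbbb###bbbbbbbbbbb
135 ......##..###....########bbbbbb###bb##bbbbbbb
136 ..........####.##########bbbbbb###bbbbbbbbbbb
137 .......#..#####bb########bbbbbb###bbbbbbbbbbb
138 .......########bb#########bb##bb###b###bb##bb
139 ...######b##################..#b###########bb
140 ###bbbb##b################....###########bbbb
141 bbbbbbb##################..##########bbbbbbbb
142 bbbbbbb############################bbbbbbbbbb
143 bbbbbbb#########################b#####..bbbbb
144 bbbb#######.##############.....#####....#bbbb
145 ####....################..........##....#bbbb
146 .......#################...............#bbbbb
147 ...###########.#########..........#bbbbbbbbbb
148 ############....########......##bbbbbbbbbbbbb
149 ######...##.....########...#bbbbbbbbbbbbbbbbb
```

```bash
python3 -m pendant '0.03 0 0 0 0 0 0;0.048 0 0 0 0 0 0;0.048 0 0 0 0 0 0;0.048 0 0 0 0 0 0;0.048 0 0 0 0 0 0;0.048 0 0 0 0 0 0;0.048 0 0 -0.01 0 0 0;0.048 0 0 -0.015 0 0 0;0.048 0 0 -0.02 0 0 0;0.048 -0.015 0 -0.025 0 0 0;0.048 -0.025 0 -0.025 0 0 0;0.048 -0.028 0 -0.028 0 0 0'
python3 -m pendant '0.05 -0.028 0 -0.028 0 0 0;0.05 -0.01 0 -0.01 0 0 0;0.05 0 0 0 0 0 0'
python3 - <<'E'
from h import *
t=capture('top').astype(int);w=capture('wrist')
cv2.imwrite('pics/f.png',np.hstack([cv2.resize(t[100:180,255:345].astype(np.uint8),(420,373),interpolation=2),cv2.resize(w[0:250,150:400],(373,373))]))
a=np.radians(-13.6);ex=np.array([np.cos(a),np.sin(a),0]);ey=np.array([-ex[1],ex[0],0])
np.set_printoptions(precision=4,suppress=True)
go(np.array([510.9,-295.4,380-155]),tool(-ey))
E
```

```text
time: 8.85
position: [341.0, -49.9, 282.1]
tcp_rot: [0.916, 0.114, 0.381, -0.045]
contact_force: [-0.7, -0.7, 0.8]
width: 47.5
gripper_force: 0.0
time: 9.1
position: [296.7, -64.8, 287.9]
tcp_rot: [0.916, 0.113, 0.382, -0.043]
contact_force: [0.4, -0.5, 0.2]
width: 50.3
gripper_force: 0.0
shift m cur axes [0.1737 0.2762 0.0399] rotvec deg [-10.68 -44.08  26.18] shift in new axes [ 0.2617  0.1747 -0.0951]
```

View pics/f.png

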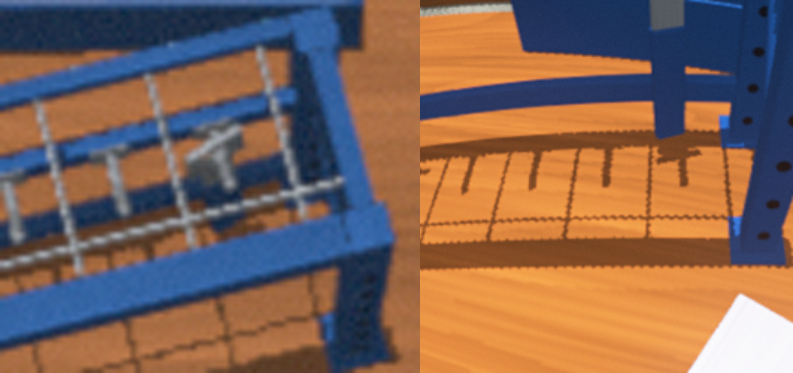

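```bash
python3 -m pendant '0.05 0.015 0.024 -0.015 0 0 0;0.05 0.015 0.024 -0.015 0 0 0;0.05 0.015 0.024 -0.015 0 0 0;0.05 0.015 0.024 -0.015 0 0 0;0.05 0.015 0.024 -0.015 0 0 0;0.05 0.01 0.024 -0.01 0 0 0'; python3 -m pendant '0.05 0 0 0 -1.335 -5.51 3.27;0.05 0 0 0 -1.335 -5.51 3.27;0.05 0 0 0 -1.335 -5.51 3.27;0.05 0 0 0 -1.335 -5.51 3.27;0.05 0 0 0 -1.335 -5.51 3.27;0.05 0 0 0 -1.335 -5.51 3.27;0.05 0 0 0 -1.335 -5.51 3.27;0.05 0 0 0 -1.335 -5.51 3.27;0.05 0 0 0 0 0 0'
python3 - <<'E'
from h import *
a=np.radians(-13.6);ex=np.array([np.cos(a),np.sin(a),0]);ey=np.array([-ex[1],ex[0],0])
np.set_printoptions(precision=4,suppress=True)
go(np.array([510.9,-295.4,380-155]),tool(-ey))
E
```

```text
time: 9.7
position: [334.3, -204.8, 405.1]
tcp_rot: [0.917, 0.113, 0.378, -0.047]
contact_force: [0.2, 0.4, 0.2]
width: 50.1
gripper_force: 0.0
time: 10.45
position: [334.6, -203.1, 402.8]
tcp_rot: [0.993, -0.117, -0.004, -0.001]
contact_force: [0.9, 0.1, -0.4]
width: 50.1
gripper_force: 0.0
shift m cur axes [0.1931 0.0488 0.021 ] rotvec deg [-0.05  0.52  0.17] shift in new axes [0.193  0.0483 0.0228]
```

```bash
python3 -m pendant '0.05 0.032 0.008 0.0038 0 0.5 0.17;0.05 0.032 0.008 0.0038 0 0 0;0.05 0.032 0.008 0.0038 0 0 0;0.05 0.032 0.008 0.0038 0 0 0;0.05 0.032 0.008 0.0038 0 0 0;0.05 0.033 0.008 0.0038 0 0 0;0.05 0 0 0.02 0 0 0;0.05 0 0 0.03 0 0 0;0.05 0 0 0.025 0 0 0;0.05 0 0 0 0 0 0;0.05 0 0 0 0 0 0'
python3 - <<'E'
from h import *
a=np.radians(-13.6);ex=np.array([np.cos(a),np.sin(a),0]);ey=np.array([-ex[1],ex[0],0])
np.set_printoptions(precision=4,suppress=True)
go(np.array([510.9,-295.4,276.5-155]),tool(-ey))
E
```

```text
time: 11.37
position: [510.1, -295.1, 306.0]
tcp_rot: [0.993, -0.118, 0.002, -0.001]
contact_force: [1.2, -0.1, -0.1]
width: 49.8
gripper_force: 0.0
shift m cur axes [0.0007 0.0002 0.0295] rotvec deg [-0.15 -0.25  0.06] shift in new axes [0.0009 0.0001 0.0295]
```

```bash
python3 -m pendant '0.05 0.0008 0 0.015 0 -0.2 0;0.05 0 0 0.0095 0 0 0;0.05 0 0 0.005 0 0 0;0.045 0 0 0 0 0 0;0.02 0 0 0 0 0 0;0.02 0 0 0 0 0 0;0.02 0 0 0 0 0 0;0.02 0 0 0 0 0 0;0.02 0 0 0 0 0 0;0.02 0 0 0 0 0 0' 80; python3 -m pendant '0.02 0 0 -0.005 0 0 0;0.02 0 0 -0.005 0 0 0;0.02 0 0 -0.01 0 0 0;0.02 0 0 -0.01 0 0 0;0.02 0 0 -0.02 0 0 0;0.02 0 0 -0.03 0 0 0;0.02 0 0 -0.03 0 0 0;0.02 0 0 -0.01 0 0 0;0.02 0 0 0 0 0 0;0.02 0 0 0 0 0 0'
python3 - <<'E'
from h import *
s=sensors.read_state();Rc=R.from_quat(s['tcp_rot'])
w=capture('wrist');cv2.imwrite('pics/w5.png',w);w=w.astype(int)
for u in(310,320,330):
    col=(w[:,u,0]-w[:,u,2]>50);print(np.where(col[100:200])[0][:1]+100,end=' ')
print(px('wrist',s['position']+Rc.apply([62,0,160])))
go(np.array([340,-200,410-155]),Rc)
p=dict(s);p['position']=np.array([340,-200,410.]);goe(rk(-80,-72,242),s=p)
E
```

```text
time: 12.2
position: [510.7, -295.9, 279.6]
tcp_rot: [0.993, -0.119, 0.003, 0.0]
contact_force: [0.5, 0.4, 0.3]
width: 25.5
gripper_force: 79.3
time: 13.03
position: [510.0, -295.7, 398.7]
tcp_rot: [0.993, -0.119, 0.002, 0.0]
contact_force: [0.8, 0.2, -4.2]
width: 25.5
gripper_force: 79.0
[149] [149] [149] [319.43 149.48]
shift m cur axes [-0.19 -0.05 -0.01] rotvec deg [-0.05  0.15  0.  ] shift in new axes [-0.19 -0.05 -0.01]
TCP [326.1219  19.9871 274.5269] shift cur [-0.066  -0.2105  0.1352] rotvec [ 10.9019  43.8813 -26.1869] shift new axes [-0.0677 -0.2168  0.1239]
```

```bash
python3 -m pendant '0.02 -0.031 -0.0088 -0.002 0 0 0;0.02 -0.031 -0.0088 -0.002 0 0 0;0.02 -0.031 -0.0088 -0.002 0 0 0;0.02 -0.031 -0.0088 -0.002 0 0 0;0.02 -0.031 -0.0088 -0.002 0 0 0;0.02 -0.031 -0.0088 -0.002 0 0 0'; python3 -m pendant '0.02 0 0 0 1.355 5.49 -3.275;0.02 0 0 0 1.355 5.49 -3.275;0.02 0 0 0 1.355 5.49 -3.275;0.02 0 0 0 1.355 5.49 -3.275;0.02 0 0 0 1.355 5.49 -3.275;0.02 0 0 0 1.355 5.49 -3.275;0.02 0 0 0 1.355 5.49 -3.275;0.02 0 0 0 1.355 5.49 -3.275;0.02 0 0 0 0 0 0'
python3 -m pendant '0.02 -0.0075 -0.024 0.0138 0 0 0;0.02 -0.0075 -0.024 0.0138 0 0 0;0.02 -0.0075 -0.024 0.0138 0 0 0;0.02 -0.0075 -0.024 0.0138 0 0 0;0.02 -0.0075 -0.024 0.0138 0 0 0;0.02 -0.0075 -0.024 0.0138 0 0 0;0.02 -0.0075 -0.024 0.0138 0 0 0;0.02 -0.0075 -0.024 0.0138 0 0 0;0.02 -0.0075 -0.025 0.0138 0 0 0;0.02 0 0 0 0 0 0;0.02 0 0 0 0 0 0'
python3 - <<'E'
from h import *
e=[120,0,169];print(eyenow(e));goe(rk(22,-72,242),e)
E
```

```text
time: 13.58
position: [340.4, -199.7, 407.7]
tcp_rot: [0.993, -0.119, 0.0, -0.001]
contact_force: [-0.5, 0.2, -2.0]
width: 25.8
gripper_force: 78.9
time: 14.33
position: [341.4, -200.7, 407.7]
tcp_rot: [0.917, 0.112, 0.38, -0.048]
contact_force: [-0.2, -0.5, -3.6]
width: 25.7
gripper_force: 79.1
time: 15.25
position: [327.7, 20.8, 272.5]
tcp_rot: [0.918, 0.114, 0.377, -0.047]
contact_force: [0.4, -0.6, -2.5]
width: 25.9
gripper_force: 79.5
[-76.36 -70.98 236.78]
TCP [423.0338  44.1499 276.6482] shift cur [0.0727 0.0007 0.0661] rotvec [-0.1065  0.2994  0.1329] shift new axes [0.0724 0.0004 0.0665]
```

```bash
python3 -m pendant '0.02 0.009 0.0001 0.0083 0 0.1 0;0.02 0.009 0.0001 0.0083 0 0.1 0;0.02 0.009 0 0.0083 0 0.1 0;0.02 0.009 0 0.0083 0 0 0;0.02 0.009 0 0.0083 0 0 0;0.02 0.009 0 0.0083 0 0 0;0.02 0.009 0 0.0083 0 0 0;0.02 0.0095 0 0.0083 0 0 0;0.02 0 0 0 0 0 0;0.02 0 0 0 0 0 0'
python3 - <<'E'
from h import *
e=[120,0,169];print(eyenow(e));goe(rk(54,-71.8,209),e)
t=capture('top').astype(int)
sat=t.max(2)-t.min(2)
for v in range(128,156): print(v,''.join('#' if sat[v,u]<32 else ('b' if t[v,u,0]>t[v,u,2] else '.') for u in range(265,315)))
Rc=R.from_quat(sensors.read_state()['tcp_rot']);p=sensors.read_state()['position']
for d in [(22,22),(22,-22),(-22,-22),(-22,22)]: print(d,px('top',p+Rc.apply(np.array(e)+[d[0],d[1],-3])))
print(px('top',rk(36,-72,228)),px('top',rk(84,-72,209)))
E
```

```text
time: 16.08
position: [423.9, 42.2, 279.1]
tcp_rot: [0.916, 0.112, 0.382, -0.046]
contact_force: [-0.6, 0.3, -2.1]
width: 25.3
gripper_force: 79.5
[ 22.52 -74.55 245.18]
TCP [454.0348  52.0855 243.6482] shift cur [-0.0029 -0.0024  0.0474] rotvec [ 0.1273 -0.2124 -0.0287] shift new axes [-0.0027 -0.0023  0.0474]
128 #.........###bbbbbbbbbbbb#bbbbb###########........
129 #.....##bbbbbbbbbbbbbbbbb##b##############........
130 #####bbbbbbbbbbbbbbbbbbb####......########........
131 #bbbbbbbbbbbbbb##bbb###..##......#########........
132 #bbbbbbbbbb#########.....#.....##########.........
133 #bbbbbbbb########.........#...##########.......###
134 bbbbbbbb#######...........#...##########...####bbb
135 b######......##...........##..#############bbbbbbb
136 ####.........###..............###########bbbbbbbbb
137 .##..........###...........#..##########bbbbbbbbbb
138 ..#...........##...........#####b########bbbbbbb##
139 ..#...........##.......######bbbb########bbb####.#
140 ..##..........###..#####bbb##bbbbb#bbb######......
141 ..##..........#########bbbb###bbbbbbbb##b##....###
142 ...#.......##
[... 188 characters left out ...]
########......
146 bbb###bbb################..############bbb#.......
147 bbb###bbb#######....################bbbbb#........
148 bbb####b######.....#############...#bbb##.........
149 bbb#####.#################...##.....####....###bbb
150 #######...################....##.....#..###bbbbbbb
151 ....######################....##.....##bbbbbbbbbbb
152 ..#######################......#..##bbbbbbbbbbbbbb
153 #######################.......#bbbbbbbbbbbbbbbbbbb
154 ########...############...##bbbbbbbbbbbbbbbbbbbbbb
155 #....###....##########bbbbbbbbbbbbbbbbbbbbbbbbbbbb
(22, 22) [288.71 139.96]
(22, -22) [274.49 143.5 ]
(-22, -22) [277.78 155.92]
(-22, 22) [291.74 152.43]
[281.65 145.08] [278.4  132.49]
```

Same geometry as before (hook1 bar at columns 278–280, head edges agree); insert.

```bash
python3 -m pendant '0.02 -0.0013 -0.001 0.008 0 -0.1 0;0.02 -0.0013 -0.001 0.008 0 -0.1 0;0.02 0 0 0.008 0 0 0;0.02 0 0 0 0 0 0'; python3 -m pendant '0.02 0 0 0.008 0 0 0;0.02 0 0 0.008 0 0 0;0.02 0 0 0.006 0 0 0;0.02 0 0 0 0 0 0;0.02 0 0 0 0 0 0'
python3 - <<'E'
from h import *
print(eyenow([120,0,169]))
t=capture('top').astype(int)
sat=t.max(2)-t.min(2)
for v in range(131,150): print(v,''.join('#' if sat[v,u]<32 else ('b' if t[v,u,0]>t[v,u,2] else '.') for u in range(265,315)))
E
```

```text
time: 16.47
position: [437.6, 48.3, 259.4]
tcp_rot: [0.917, 0.112, 0.38, -0.046]
contact_force: [0.6, -0.3, -1.8]
width: 25.1
gripper_force: 79.5
time: 16.88
position: [452.8, 52.3, 245.1]
tcp_rot: [0.917, 0.113, 0.381, -0.046]
contact_force: [-0.0, 0.2, -3.2]
width: 25.2
gripper_force: 79.5
[ 52.95 -71.47 210.84]
131 #bbbbbbbbbbbbbb###bb####.##......#########........
132 #bbbbbbbbbb#########.....##....##########.........
133 #bbbbbbbb########.........#...##########.......##b
134 b#bbbbbb########..........#...##########...####bbb
135 b######.....########......##..#############bbbbbbb
136 ####.......#########..........###########bbbbbbbbb
137 .##....#############.......#..###########bbbbbbbbb
138 ..#...###############......#####b########bbbbbbb##
139 ..#....#########..####.######bbbb########bbb####..
140 ..##...####...#########bbbb##bbbbb#bbb######......
141 ..##...####...########bbbbb###bbbbbbbbbbb##....###
142 ...#....###############bbbb####b##bbbbbbb#########
143 ...#...#####bb#########bbbb#####.##bbb############
144 ..#####b####bbb################...############....
145 #####bbb################....################......
146 bbb##bbb###############...############bbbb#.......
147 bbb###bb############################bbbbb#........
148 bbb#############################...#bbb##.........
149 bbb####..#################...##.....####....####bb
```

```bash
python3 -m pendant '0.03 0 0 0 0 0 0;0.048 0 0 0 0 0 0;0.048 0 0 0 0 0 0;0.048 0 0 0 0 0 0;0.048 0 0 0 0 0 0;0.048 0 0 0 0 0 0;0.048 0 0 -0.01 0 0 0;0.048 0 0 -0.015 0 0 0;0.048 0 0 -0.02 0 0 0;0.048 -0.015 0 -0.025 0 0 0;0.048 -0.025 0 -0.025 0 0 0;0.048 -0.025 0 -0.025 0 0 0'
python3 -m pendant '0.05 0.005 0.024 -0.005 0 0 0;0.05 0.015 0.027 -0.015 0 0 0;0.05 0.015 0.027 -0.015 0 0 0;0.05 0.015 0.027 -0.015 0 0 0;0.05 0.015 0.027 -0.015 0 0 0;0.05 0.015 0.027 -0.015 0 0 0;0.05 0.005 0.027 -0.005 0 0 0;0.05 0 0.027 0 0 0 0'; python3 -m pendant '0.05 0 0 0 -1.335 -5.51 3.27;0.05 0 0 0 -1.335 -5.51 3.27;0.05 0 0 0 -1.335 -5.51 3.27;0.05 0 0 0 -1.335 -5.51 3.27;0.05 0 0 0 -1.335 -5.51 3.27;0.05 0 0 0 -1.335 -5.51 3.27;0.05 0 0 0 -1.335 -5.51 3.27;0.05 0 0 0 -1.335 -5.51 3.27;0.05 0 0 0 0 0 0'
python3 - <<'E'
from h import *
cv2.imwrite('pics/t6.png',capture('top'))
a=np.radians(-13.6);ex=np.array([np.cos(a),np.sin(a),0]);ey=np.array([-ex[1],ex[0],0])
np.set_printoptions(precision=4,suppress=True)
go(np.array([510.9,-295.4,380-155]),tool(-ey))
t=cv2.imread('pics/t6.png').astype(int)
sat=t.max(2)-t.min(2)
for v in range(127,150): print(v,''.join('#' if sat[v,u]<32 else ('b' if t[v,u,0]>t[v,u,2] else '.') for u in range(265,325)))
E
```

```text
time: 17.93
position: [327.2, 21.4, 284.0]
tcp_rot: [0.916, 0.113, 0.381, -0.046]
contact_force: [-0.4, -0.6, 0.8]
width: 47.9
gripper_force: 0.0
time: 18.6
position: [379.6, -186.9, 407.2]
tcp_rot: [0.916, 0.113, 0.383, -0.044]
contact_force: [-0.4, 0.9, 0.4]
width: 50.4
gripper_force: 0.0
time: 19.35
position: [379.9, -185.2, 404.2]
tcp_rot: [0.993, -0.119, -0.001, -0.001]
contact_force: [1.5, 0.1, -0.9]
width: 49.8
gripper_force: 0.0
shift m cur axes [0.1529 0.0768 0.0245] rotvec deg [-0.18 -0.21  0.15] shift in new axes [0.1532 0.0764 0.0242]
127 ..............##bbbbbbbb##bbbbbb##########..........#bbb#bbb
128 #.........###bbbbbbbbbbbb#bbbbb###########........###bbbbbbb
129 #.....##bbbbbbbbbbbbbbbbb##b##############........###bbbbbbb
130 #####bbbbbbbbbbbbbbbbbbb####......########........###bbbbbbb
131 #bbbbbbbbbbbbbb#########.##......#########........###bbbb#bb
132 #bbbbbbbbbb#########...........##########.........###bbbbbbb
133 ##bbbbbbb###########......#...##########.......######bbbbbbb
134 b##bbbbb############......#...##########...####bbbb###bbb#bb
135 b#######....########...
[... 247 characters left out ...]
########.....######bbbb########bbb####.##b########
140 ..##...################bbbb##bbbbb#bbb######......##########
141 ..##....############bbbbbbb###bbbbbbbbbbb##....##########bbb
142 ...#....###########bbbbbbbb####b##bbbbbbb##############bbbbb
143 ...##..############bbbbbbbb#####.##bbb##############b#####..
144 ..#####bbbbbb######bbbb########...############.....#####....
145 #####bbbbbbbb######bb##.....################..........##....
146 bbb###bbbbbbbbbb##bbb##...############bbb##...............##
147 bbb###bbbbb##bbbbbbbb###############bbbbb#............#bbbbb
148 bbb########..##bb###############...#bbb##.........##bbbbbbbb
149 bbb####.......############...##.....#b##....####bbbbbbbbbbbb
```

Hook1 hung. Third lever.

```bash
python3 -m pendant '0.05 0.0255 0.0127 0.004 0 -0.2 0.15;0.05 0.0255 0.0127 0.004 0 0 0;0.05 0.0255 0.0127 0.004 0 0 0;0.05 0.0255 0.0127 0.004 0 0 0;0.05 0.0255 0.0127 0.004 0 0 0;0.05 0.0255 0.0127 0.004 0 0 0;0.05 0 0 0.02 0 0 0;0.05 0 0 0.03 0 0 0;0.05 0 0 0.025 0 0 0;0.05 0 0 0 0 0 0;0.05 0 0 0 0 0 0'
python3 - <<'E'
from h import *
a=np.radians(-13.6);ex=np.array([np.cos(a),np.sin(a),0]);ey=np.array([-ex[1],ex[0],0])
np.set_printoptions(precision=4,suppress=True)
go(np.array([510.9,-295.4,276.5-155]),tool(-ey))
w=capture('wrist').astype(int);c=get_calibration('wrist')
m=(w[...,0]-w[...,2]>50)
for v in (190,210,230):
    u=np.where(m[v,270:370])[0]+270;print(u.min(),u.max(),np.linalg.norm(onz('wrist',u.min()-.5,v,116,c)-onz('wrist',u.max()+.5,v,116,c)))
E
```

```text
time: 20.32
position: [509.8, -295.2, 304.3]
tcp_rot: [0.993, -0.119, -0.001, -0.002]
contact_force: [0.0, 0.2, 0.2]
width: 49.7
gripper_force: 0.0
shift m cur axes [0.0012 0.     0.0278] rotvec deg [-0.23  0.09 -0.06] shift in new axes [ 0.0011 -0.0001  0.0278]
294 343 27.115127953777108
294 343 27.717261367812405
296 342 26.71534130493012
```

```bash
python3 -m pendant '0.05 0.001 0 0.015 0 0 0;0.05 0 0 0.0085 0 0 0;0.05 0 0 0.006 0 0 0;0.045 0 0 0 0 0 0;0.02 0 0 0 0 0 0;0.02 0 0 0 0 0 0;0.02 0 0 0 0 0 0;0.02 0 0 0 0 0 0;0.02 0 0 0 0 0 0;0.02 0 0 0 0 0 0' 80; python3 -m pendant '0.02 0 0 -0.005 0 0 0;0.02 0 0 -0.005 0 0 0;0.02 0 0 -0.01 0 0 0;0.02 0 0 -0.01 0 0 0;0.02 0 0 -0.02 0 0 0;0.02 0 0 -0.03 0 0 0;0.02 0 0 -0.03 0 0 0;0.02 0 0 -0.01 0 0 0;0.02 0 0 0 0 0 0;0.02 0 0 0 0 0 0'
python3 -m pendant '0.02 -0.031 -0.0088 -0.002 0 0 0;0.02 -0.031 -0.0088 -0.002 0 0 0;0.02 -0.031 -0.0088 -0.002 0 0 0;0.02 -0.031 -0.0088 -0.002 0 0 0;0.02 -0.031 -0.0088 -0.002 0 0 0;0.02 -0.031 -0.0088 -0.002 0 0 0'; python3 -m pendant '0.02 0 0 0 1.355 5.49 -3.275;0.02 0 0 0 1.355 5.49 -3.275;0.02 0 0 0 1.355 5.49 -3.275;0.02 0 0 0 1.355 5.49 -3.275;0.02 0 0 0 1.355 5.49 -3.275;0.02 0 0 0 1.355 5.49 -3.275;0.02 0 0 0 1.355 5.49 -3.275;0.02 0 0 0 1.355 5.49 -3.275;0.02 0 0 0 0 0 0'
python3 - <<'E'
from h import *
goe(rk(-75,0,240),[120,0,168])
t=capture('side')
E
```

```text
time: 21.2
position: [511.2, -295.4, 276.0]
tcp_rot: [0.993, -0.119, 0.0, -0.001]
contact_force: [0.5, -0.3, 0.7]
width: 25.8
gripper_force: 82.7
time: 22.03
position: [511.0, -295.7, 395.1]
tcp_rot: [0.993, -0.119, -0.0, -0.001]
contact_force: [-0.2, -0.3, -3.6]
width: 25.4
gripper_force: 81.8
time: 22.53
position: [341.6, -199.5, 405.0]
tcp_rot: [0.993, -0.119, -0.002, -0.002]
contact_force: [-0.6, 0.5, -2.1]
width: 25.8
gripper_force: 81.6
time: 23.28
position: [342.5, -200.5, 404.9]
tcp_rot: [0.918, 0.111, 0.378, -0.049]
contact_force: [-0.3, -0.3, -3.2]
width: 25.6
gripper_force: 81.8
TCP [312.1828  90.7159 273.9411] shift cur [-0.0648 -0.289   0.123 ] rotvec [-0.248   0.1399 -0.3019] shift new axes [-0.0636 -0.2899  0.1216]
```

```bash
python3 -m pendant '0.02 -0.0058 -0.0263 0.0111 -0.25 0.14 -0.3;0.02 -0.0058 -0.0263 0.0111 0 0 0;0.02 -0.0058 -0.0263 0.0111 0 0 0;0.02 -0.0058 -0.0263 0.0111 0 0 0;0.02 -0.0058 -0.0263 0.0111 0 0 0;0.02 -0.0058 -0.0263 0.0111 0 0 0;0.02 -0.0058 -0.0263 0.0111 0 0 0;0.02 -0.0058 -0.0263 0.0111 0 0 0;0.02 -0.0058 -0.0263 0.0111 0 0 0;0.02 -0.0058 -0.0263 0.0111 0 0 0;0.02 -0.0058 -0.0269 0.0111 0 0 0;0.02 0 0 0 0 0 0'
python3 - <<'E'
from h import *
print(eyenow());goe(rk(22,0.2,243))
E
```

```text
time: 24.33
position: [311.1, 94.4, 271.9]
tcp_rot: [0.918, 0.116, 0.376, -0.046]
contact_force: [-1.2, -0.2, -3.6]
width: 25.7
gripper_force: 81.8
[-76.84   4.95 237.69]
TCP [407.6253 114.7185 275.5269] shift cur [0.0728 0.0042 0.0665] rotvec [-0.1498  0.4759  0.3398] shift new axes [0.0723 0.0036 0.0671]
```

```bash
python3 -m pendant '0.02 0.009 0.001 0.0083 -0.05 0.15 0.1;0.02 0.009 0.001 0.0083 -0.05 0.15 0.1;0.02 0.009 0.001 0.0083 -0.05 0.15 0.1;0.02 0.009 0 0.0083 0 0 0;0.02 0.009 0 0.0083 0 0 0;0.02 0.009 0 0.0083 0 0 0;0.02 0.009 0 0.0083 0 0 0;0.02 0.0095 0 0.0083 0 0 0;0.02 0 0 0 0 0 0;0.02 0 0 0 0 0 0'
python3 - <<'E'
from h import *
e=EYE;print(eyenow(e));goe(rk(54,0.3,209),e)
t=capture('top').astype(int)
sat=t.max(2)-t.min(2)
for v in range(133,162): print(v,''.join('#' if sat[v,u]<32 else ('b' if t[v,u,0]>t[v,u,2] else '.') for u in range(242,292)))
Rc=R.from_quat(sensors.read_state()['tcp_rot']);p=sensors.read_state()['position']
for d in [(22,22),(22,-22),(-22,-22),(-22,22)]: print(d,px('top',p+Rc.apply(np.array(e)+[d[0],d[1],-3])))
print(px('top',rk(36,0,228)),px('top',rk(84,0,209)))
E
```

```text
time: 25.17
position: [409.0, 110.7, 279.5]
tcp_rot: [0.917, 0.11, 0.382, -0.045]
contact_force: [-0.7, 0.4, -3.0]
width: 25.9
gripper_force: 81.8
[ 22.49  -5.55 247.76]
TCP [438.6506 122.557  241.5269] shift cur [-0.0047 -0.0047  0.0492] rotvec [ 0.3637 -0.2258 -0.1987] shift new axes [-0.0045 -0.0044  0.0492]
133 ............####bbbbbbb##bbbbbbb###########......#
134 ........###bbbbbbbbbbbbb#bbbbbb############......#
135 ....##bbbbbbbbbbbbbbbbbb##b####....########......#
136 ###bbbbbbbbbbbbbbbbbbbb####.......#########.......
137 bbbbbbbbbbbbbb#########.##.......#########........
138 bbbbbbbbbb#########......#.....##########.........
139 bbbbbbbbbb#######........#....###########.....####
140 #bbbbbb#####.###.........##...################bbbb
141 ##b####.......##.........##....############bbbbbbb
142 ###...........###.........#....###########bbbbbbbb
143 ##............###.........#...############bbbbbbbb
144 .#............###........#####bbbbb#######bbbbb###
145 .#.............##.....######bbbbbbb#######bb##....
146 .##............#########bb###bbbbbbbbbb##bbb#....#
147 .##..........
[... 243 characters left out ...]
######bbb#....
152 bb##bbbbbb#########..##################bbbbb#.....
153 bb###bbbbb######.....############.....#bbb##......
154 bb####b########..##############........####....###
155 bb#####....################.###............###bbbb
156 ######....#################..##.........##bbbbbbbb
157 ...########################..##......##bbbbbbbbbbb
158 .#########################....#..##bbbbbbbbbbbbbbb
159 #########...#############....#bbbbbbbbbbbbbbbbbbbb
160 #######......##############bbbbbbbbbbbbbbbbbbbbbbb
161 ....###..........####bbbbbbbbbbbbbbbbbbbbbbbbbbbbb
(22, 22) [266.37 145.29]
(22, -22) [252.04 148.78]
(-22, -22) [255.71 161.16]
(-22, 22) [269.77 157.72]
[258.89 150.77] [256.04 138.05]
```

```bash
python3 -m pendant '0.02 -0.002 -0.0022 0.007 0.1 -0.1 -0.1;0.02 -0.002 -0.0022 0.007 0.1 -0.1 0;0.02 0 0 0.008 0 0 0;0.02 0 0 0 0 0 0;0.02 0 0 0 0 0 0'; python3 -m pendant '0.02 0 0 0.008 0 0 0;0.02 0 0 0.008 0 0 0;0.02 0 0 0.009 0 0 0;0.02 0 0 0 0 0 0;0.02 0 0 0 0 0 0'
python3 - <<'E'
from h import *
print(eyenow())
t=capture('top').astype(int)
sat=t.max(2)-t.min(2)
for v in range(136,155): print(v,''.join('#' if sat[v,u]<32 else ('b' if t[v,u,0]>t[v,u,2] else '.') for u in range(242,292)))
E
```

```text
time: 25.63
position: [420.2, 118.4, 261.3]
tcp_rot: [0.917, 0.112, 0.381, -0.046]
contact_force: [0.5, 0.1, -2.1]
width: 25.6
gripper_force: 81.8
time: 26.05
position: [437.5, 122.5, 244.4]
tcp_rot: [0.917, 0.112, 0.381, -0.046]
contact_force: [-0.1, 1.1, -2.5]
width: 25.7
gripper_force: 81.7
[ 52.95   0.04 212.44]
136 ###bbbbbbbbbbbbbbbbbbbb####.......#########.......
137 bbbbbbbbbbbbbb#########.##.......#########........
138 bbbbbbbbbb#########......#.....##########.........
139 bbbbbbbbbb#######........#....###########.....####
140 #bbbbbb##############....##...################bbbb
141 ######.......########....##....############bbbbbbb
142 ###......############.....#....###########bbbbbbbb
143 ##.....##############.....##..###########bbbbbbbbb
144 .#.....##########.####...#####bbbbb#######bbbb####
145 .#.....#####...##..#########bbbbbbbb######bb###...
146 .##.....####...########bbb##bbbbbbbbbbb##bbb#....#
147 .##.....####.#####b####bbb###bbbbbb#bbbbbbbb######
148 ..#.....#####bb###b#####bb####b####.#bbb##########
149 ..#...#######bb#########bb####......#############.
150 .####bbb#####b################....#############...
151 ####bbbbb################..##############b#bb#....
152 bb##bbbbb###############.##############bbbbb#.....
153 bb###bbbb########################.....#bbb##......
154 bb###bb########################........####...####
```

```bash
python3 -m pendant '0.03 0 0 0 0 0 0;0.048 0 0 0 0 0 0;0.048 0 0 0 0 0 0;0.048 0 0 0 0 0 0;0.048 0 0 0 0 0 0;0.048 0 0 0 0 0 0;0.048 0 0 -0.01 0 0 0;0.048 0 0 -0.015 0 0 0;0.048 0 0 -0.02 0 0 0;0.048 -0.015 0 -0.025 0 0 0;0.048 -0.025 0 -0.025 0 0 0;0.048 -0.025 0 -0.025 0 0 0'
python3 -m pendant '0.05 0.005 0.024 -0.005 0 0 0;0.05 0.015 0.027 -0.015 0 0 0;0.05 0.015 0.027 -0.015 0 0 0;0.05 0.015 0.027 -0.015 0 0 0;0.05 0.015 0.027 -0.015 0 0 0;0.05 0.015 0.027 -0.015 0 0 0;0.05 0.005 0.027 -0.005 0 0 0;0.05 0 0.027 0 0 0 0;0.05 0 0.027 0 0 0 0;0.05 0 0.027 0 0 0 0;0.05 0 0.02 0 0 0 0'; python3 -m pendant '0.05 0 0 0 -1.335 -5.51 3.27;0.05 0 0 0 -1.335 -5.51 3.27;0.05 0 0 0 -1.335 -5.51 3.27;0.05 0 0 0 -1.335 -5.51 3.27;0.05 0 0 0 -1.335 -5.51 3.27;0.05 0 0 0 -1.335 -5.51 3.27;0.05 0 0 0 -1.335 -5.51 3.27;0.05 0 0 0 -1.335 -5.51 3.27;0.05 0 0 0 0 0 0'
python3 - <<'E'
from h import *
a=np.radians(-13.6);ex=np.array([np.cos(a),np.sin(a),0]);ey=np.array([-ex[1],ex[0],0])
np.set_printoptions(precision=4,suppress=True)
go(np.array([510.9,-295.4,380-155]),tool(-ey))
t=capture('top');cv2.imwrite('pics/t7.png',t);t=t.astype(int)
sat=t.max(2)-t.min(2)
for v in range(136,154): print(v,''.join('#' if sat[v,u]<32 else ('b' if t[v,u,0]>t[v,u,2] else '.') for u in range(242,292)))
E
```

```text
time: 27.1
position: [312.9, 91.8, 283.2]
tcp_rot: [0.916, 0.112, 0.382, -0.046]
contact_force: [-0.5, -0.1, 1.4]
width: 48.0
gripper_force: 0.0
time: 28.02
position: [382.4, -188.8, 403.5]
tcp_rot: [0.916, 0.111, 0.382, -0.046]
contact_force: [-0.2, 0.7, -0.0]
width: 50.1
gripper_force: 0.0
time: 28.77
position: [382.8, -186.7, 403.4]
tcp_rot: [0.993, -0.12, 0.0, -0.001]
contact_force: [1.2, -1.3, 0.2]
width: 50.1
gripper_force: 0.0
shift m cur axes [0.1503 0.0752 0.0232] rotvec deg [-0.17  0.01 -0.16] shift in new axes [0.1501 0.0755 0.0234]
136 ###bbbbbbbbbbbbbbbbbbbb####.......#########.......
137 bbbbbbbbbbbbbb#########.##.......#########........
138 bbbbbbbbbb##########.....#.....##########.........
139 bbbbbbbbbb##########.....#....###########.....####
140 #bbbbbb#############.....##...################bbbb
141 ######......#########....##....############bbbbbbb
142 ###........#########......#....###########bbbbbbbb
143 ##.......##########.......##..###########bbbbbbbbb
144 .#......#####.#####......#####bbbbb#######bbbb####
145 .#......#############.######bbbbbbb#######bb##....
146 .##.....##############bbbb###bbbbbbbbbb##bbb#....#
147 .##......###########bbbbbb###bbbbbb##bbbbbbb######
148 ..#......##########bbbbbbb####b####.#bbb##########
149 ..#..####bbbbb#####bbbbbbb####......#############.
150 .#####bbbbbbbb#####bbbb#######....#############...
151 ####bbbbbbbbbbb####bbbb##..##############bbbb#....
152 bb##bbbbbbbbbbbb##bbbbbb###############bbbbb#.....
153 bb###bbbbbb######bbbb############.....#bbb###.....
```

Hook2 hung. Last lever; check the stack top height is as before.

```bash
python3 -m pendant '0.05 0.025 0.0126 0.0039 0 0 -0.15;0.05 0.025 0.0126 0.0039 0 0 0;0.05 0.025 0.0126 0.0039 0 0 0;0.05 0.025 0.0126 0.0039 0 0 0;0.05 0.025 0.0126 0.0039 0 0 0;0.05 0.0255 0.0126 0.0039 0 0 0;0.05 0 0 0.02 0 0 0;0.05 0 0 0.03 0 0 0;0.05 0 0 0.025 0 0 0;0.05 0 0 0 0 0 0;0.05 0 0 0 0 0 0'
python3 - <<'E'
from h import *
a=np.radians(-13.6);ex=np.array([np.cos(a),np.sin(a),0]);ey=np.array([-ex[1],ex[0],0])
np.set_printoptions(precision=4,suppress=True)
go(np.array([510.9,-295.4,276.5-155]),tool(-ey))
w=capture('wrist');c=get_calibration('wrist')
cv2.imwrite('pics/w7.png',w);w=w.astype(int)
m=(w[...,0]-w[...,2]>50)
for v in (190,210,230):
    u=np.where(m[v,270:370])[0]+270;print(u.min(),u.max(),np.linalg.norm(onz('wrist',u.min()-.5,v,116,c)-onz('wrist',u.max()+.5,v,116,c)))
E
```

```text
time: 29.73
position: [511.1, -295.2, 304.6]
tcp_rot: [0.993, -0.117, 0.002, -0.003]
contact_force: [0.2, -0.4, 0.7]
width: 49.9
gripper_force: 0.0
shift m cur axes [-0.0002  0.0004  0.0281] rotvec deg [-0.31 -0.17  0.11] shift in new axes [-0.0001  0.0002  0.0281]
296 345 27.194905810626086
297 345 27.23125849419202
298 345 27.34810188212417
```

```bash
python3 -m pendant '0.05 0 0 0.015 -0.2 -0.1 0.1;0.05 0 0 0.0085 0 0 0;0.05 0 0 0.006 0 0 0;0.045 0 0 0 0 0 0;0.02 0 0 0 0 0 0;0.02 0 0 0 0 0 0;0.02 0 0 0 0 0 0;0.02 0 0 0 0 0 0;0.02 0 0 0 0 0 0;0.02 0 0 0 0 0 0' 80; python3 -m pendant '0.02 0 0 -0.005 0 0 0;0.02 0 0 -0.005 0 0 0;0.02 0 0 -0.01 0 0 0;0.02 0 0 -0.01 0 0 0;0.02 0 0 -0.02 0 0 0;0.02 0 0 -0.03 0 0 0;0.02 0 0 -0.03 0 0 0;0.02 0 0 -0.01 0 0 0;0.02 0 0 0 0 0 0;0.02 0 0 0 0 0 0'
python3 -m pendant '0.02 -0.031 -0.0088 -0.002 0 0 0;0.02 -0.031 -0.0088 -0.002 0 0 0;0.02 -0.031 -0.0088 -0.002 0 0 0;0.02 -0.031 -0.0088 -0.002 0 0 0;0.02 -0.031 -0.0088 -0.002 0 0 0;0.02 -0.031 -0.0088 -0.002 0 0 0'; python3 -m pendant '0.02 0 0 0 1.355 5.49 -3.275;0.02 0 0 0 1.355 5.49 -3.275;0.02 0 0 0 1.355 5.49 -3.275;0.02 0 0 0 1.355 5.49 -3.275;0.02 0 0 0 1.355 5.49 -3.275;0.02 0 0 0 1.355 5.49 -3.275;0.02 0 0 0 1.355 5.49 -3.275;0.02 0 0 0 1.355 5.49 -3.275;0.02 0 0 0 0 0 0'
python3 - <<'E'
from h import *
goe(rk(-72,72,240),[120,0,167])
E
```

```text
time: 30.62
position: [511.6, -295.2, 276.4]
tcp_rot: [0.993, -0.119, 0.002, 0.0]
contact_force: [1.8, -1.0, 0.2]
width: 25.5
gripper_force: 82.0
time: 31.45
position: [511.1, -295.1, 395.4]
tcp_rot: [0.993, -0.119, 0.001, -0.0]
contact_force: [-0.5, 0.3, -3.7]
width: 25.4
gripper_force: 81.9
time: 31.95
position: [341.5, -199.2, 404.7]
tcp_rot: [0.993, -0.119, -0.001, -0.001]
contact_force: [0.2, 0.1, -1.5]
width: 25.7
gripper_force: 81.7
time: 32.7
position: [342.5, -200.2, 404.6]
tcp_rot: [0.917, 0.112, 0.379, -0.048]
contact_force: [-0.2, -0.1, -3.3]
width: 25.4
gripper_force: 81.9
TCP [298.3614 161.474  273.234 ] shift cur [-0.0619 -0.3611  0.1256] rotvec [-0.1739  0.0485 -0.1163] shift new axes [-0.0613 -0.3616  0.1245]
```

```bash
python3 -m pendant '0.02 -0.0051 -0.03 0.0104 -0.17 0.05 -0.1;0.02 -0.0051 -0.03 0.0104 0 0 0;0.02 -0.0051 -0.03 0.0104 0 0 0;0.02 -0.0051 -0.03 0.0104 0 0 0;0.02 -0.0051 -0.03 0.0104 0 0 0;0.02 -0.0051 -0.03 0.0104 0 0 0;0.02 -0.0051 -0.03 0.0104 0 0 0;0.02 -0.0051 -0.03 0.0104 0 0 0;0.02 -0.0051 -0.03 0.0104 0 0 0;0.02 -0.0051 -0.03 0.0104 0 0 0;0.02 -0.0051 -0.03 0.0104 0 0 0;0.02 -0.0051 -0.03 0.0104 0 0 0'; python3 -m pendant '0.02 0 0 0 0 0 0;0.02 0 0 0 0 0 0'
python3 - <<'E'
from h import *
print(eyenow());goe(rk(22,72.2,243))
E
```

```text
time: 33.7
position: [298.5, 161.2, 273.2]
tcp_rot: [0.917, 0.113, 0.379, -0.044]
contact_force: [1.0, -1.3, -2.6]
width: 25.6
gripper_force: 81.9
time: 33.87
position: [298.5, 161.2, 272.6]
tcp_rot: [0.918, 0.115, 0.377, -0.045]
contact_force: [0.0, -0.3, -1.7]
width: 25.8
gripper_force: 82.0
[-72.82  72.21 238.77]
TCP [390.2069 184.5798 275.5269] shift cur [ 0.0694 -0.0002  0.0644] rotvec [0.0695 0.3677 0.3576] shift new axes [ 0.069  -0.0005  0.0648]
```

```bash
python3 -m pendant '0.02 0.0086 0 0.0081 0 0.1 0;0.02 0.0086 0 0.0081 0 0.1 0;0.02 0.0086 0 0.0081 0 0.1 0;0.02 0.0086 0 0.0081 0 0 0;0.02 0.0086 0 0.0081 0 0 0;0.02 0.0086 0 0.0081 0 0 0;0.02 0.0086 0 0.0081 0 0 0;0.02 0.0086 0 0.0081 0 0 0;0.02 0 0 0 0 0 0;0.02 0 0 0 0 0 0'
python3 - <<'E'
from h import *
e=EYE;print(eyenow(e));goe(rk(54,72.2,209),e)
t=capture('top').astype(int)
sat=t.max(2)-t.min(2)
for v in range(138,168): print(v,''.join('#' if sat[v,u]<32 else ('b' if t[v,u,0]>t[v,u,2] else '.') for u in range(219,269)))
Rc=R.from_quat(sensors.read_state()['tcp_rot']);p=sensors.read_state()['position']
for d in [(22,22),(22,-22),(-22,-22),(-22,22)]: print(d,px('top',p+Rc.apply(np.array(e)+[d[0],d[1],-3])))
print(px('top',rk(36,72,228)),px('top',rk(84,72,209)))
E
```

```text
time: 34.7
position: [391.7, 181.3, 277.7]
tcp_rot: [0.917, 0.112, 0.382, -0.044]
contact_force: [0.2, -1.4, -2.8]
width: 25.9
gripper_force: 81.8
[ 22.75  67.74 245.85]
TCP [421.2564 192.3213 241.5269] shift cur [-0.0036 -0.0038  0.0477] rotvec [ 0.3169 -0.1799  0.0104] shift new axes [-0.0034 -0.0036  0.0478]
138 ...............###bbbb#bbbbbbbbbbb#########.....#.
139 ...........###bbbbbbbbbbbbbbbbbbb##########.....#.
140 .......##bbbbbbbbbbbbbb#bbbbbb#############.....##
141 ..####bbbbbbbbbbbbbbbbb##b###......#########....##
142 #bbbbbbbbbbbbbbbb##bbb####........#########......#
143 bbbbbbbbbbbb#########..##........#########.......#
144 bbbbbbbbbb#########.....#......#####.#####......##
145 bbbbbbbbb########.......#......#############.#####
146 bbbbb####.....###.......##.....##############bbbb#
147 #####.........###.......##......###########bbbbbb#
148 #..............##........#......##########bbbbbbb#
149 #..............##........#..####b#bbb#####bbbbbbb#
150 #..............##.......####bbbbbbbbb#####bbbb####
151 #..............###..#######bbbbbbbbbbb####bbbb##..
152 ##...........
[... 298 characters left out ...]
####.#bbbbb##.
158 ###bbbbbb########....###############.....##bb###..
159 ####bbbbb######.....############...........###....
160 b###bb#########..#############................###b
161 b#####....####################..............#bbbbb
162 b#####...#####################..........##bbbbbbbb
163 bb########################..##......##bbbbbbbbbbbb
164 #########################...##..##bbbbbbbbbbbbbbbb
165 #########..#############....#bbbbbbbbbbbbbbbbbbbbb
166 ######b##...##############bbbbbbbbbbbbbbbbbbbbbbbb
167 #b####bb#.......####bbbbbbbbbbbbbbbbbbbbbbbbbbbbbb
(22, 22) [242.46 151.36]
(22, -22) [228.1  154.91]
(-22, -22) [232.27 167.19]
(-22, 22) [246.36 163.68]
[236.02 156.49] [233.58 143.64]
```

```bash
python3 -m pendant '0.02 -0.0017 -0.0018 0.007 0.1 -0.1 0;0.02 -0.0017 -0.0018 0.007 0.1 -0.1 0;0.02 0 0 0.008 0 0 0;0.02 0 0 0 0 0 0;0.02 0 0 0 0 0 0'; python3 -m pendant '0.02 0 0 0.008 0 0 0;0.02 0 0 0.008 0 0 0;0.02 0 0 0.009 0 0 0;0.02 0 0 0 0 0 0;0.02 0 0 0 0 0 0'
python3 - <<'E'
from h import *
print(eyenow())
t=capture('top').astype(int)
sat=t.max(2)-t.min(2)
for v in range(142,161): print(v,''.join('#' if sat[v,u]<32 else ('b' if t[v,u,0]>t[v,u,2] else '.') for u in range(219,269)))
E
```

```text
time: 35.17
position: [403.0, 189.3, 259.3]
tcp_rot: [0.917, 0.114, 0.38, -0.046]
contact_force: [0.5, -0.5, -2.6]
width: 25.6
gripper_force: 81.8
time: 35.58
position: [420.2, 193.5, 242.4]
tcp_rot: [0.917, 0.114, 0.38, -0.047]
contact_force: [-0.2, 0.1, -2.5]
width: 25.6
gripper_force: 81.8
[ 53.33  73.98 209.98]
142 #bbbbbbbbbbbbbbbb##bb#####........#########......#
143 bbbbbbbbbbbbb########..##........##########......#
144 bbbbbbbbbb#########.....#......#####.#####......##
145 bbbbbbbbb########.......#......#############.#####
146 bbbbb####.....######....##.....##############bbbb#
147 #####.........#######...##......###########bbbbbb#
148 #.........###########....#......##########bbbbbbb#
149 #......##############....#..####b#bbb#####bbbbbbb#
150 #......###############..####bbbbbbbbb#####bbbb####
151 #......#####...############bbbbbbbbbbb####bbbb##..
152 #.......###....########bb##bbbbbbbbbbb###bbbbbb###
153 ##......###############bb###bbbbbb######bbbb######
154 ##.....######bb#########b###bb####.....###########
155 ###.#########bb###############......##############
156 ####bbbb#####bb##############....###########bbbb#.
157 ###bbbbbb################.##############.#bbbbb##.
158 ###bbbbbb###########################.....##bb###..
159 ####bbbbb#######################...........###....
160 b###bb########################................###b
```

```bash
python3 -m pendant '0.03 0 0 0 0 0 0;0.048 0 0 0 0 0 0;0.048 0 0 0 0 0 0;0.048 0 0 0 0 0 0;0.048 0 0 0 0 0 0;0.048 0 0 0 0 0 0;0.048 0 0 -0.01 0 0 0;0.048 0 0 -0.015 0 0 0;0.048 0 0 -0.02 0 0 0;0.048 -0.015 0 -0.025 0 0 0;0.048 -0.025 0 -0.025 0 0 0;0.048 -0.025 0 -0.025 0 0 0'
python3 -m pendant '0.06 0.005 0.024 -0.005 0 0 0;0.06 0.015 0.029 -0.015 0 0 0;0.06 0.015 0.029 -0.015 0 0 0;0.06 0.015 0.029 -0.015 0 0 0;0.06 0.015 0.029 -0.015 0 0 0;0.06 0.015 0.03 -0.015 0 0 0;0.06 0.005 0.03 -0.005 0 0 0;0.06 0 0.03 0 0 0 0;0.06 0 0.03 0 0 0 0;0.06 0 0.03 0 0 0 0;0.06 0 0.03 0 0 0 0;0.06 0 0.03 0 0 0 0'; python3 -m pendant '0.06 0 0.03 0 0 0 0;0.06 0 0.03 0 0 0 0;0.06 0 0.03 0 0 0 0;0.06 0 0 0 -1.335 -5.51 3.27;0.06 0 0 0 -1.335 -5.51 3.27;0.06 0 0 0 -1.335 -5.51 3.27;0.06 0 0 0 -1.335 -5.51 3.27;0.06 0 0 0 -1.335 -5.51 3.27;0.06 0 0 0 -1.335 -5.51 3.27;0.06 0 0 0 -1.335 -5.51 3.27;0.06 0 0 0 -1.335 -5.51 3.27;0.06 0 0 0 0 0 0'
python3 - <<'E'
from h import *
t=capture('top');cv2.imwrite('pics/t8.png',t);s=capture('side');cv2.imwrite('pics/s8.png',s)
w=capture('wrist');cv2.imwrite('pics/w8.png',w)
K=np.array([520.4,-426.3,137])
print(px('wrist',K),px('wrist',K-[0,0,40]))
u,v=px('wrist',K).astype(int);print(u,v)
x0=max(0,u-50);y0=max(0,v-50);print(x0,y0)
cv2.imwrite('pics/g.png',np.hstack([cv2.resize(w[y0:y0+100,x0:x0+100],(400,400),interpolation=2),cv2.resize(t[110:170,195:255],(400,400),interpolation=2)]))
go(K-[0,0,-80],R.from_quat(sensors.read_state()['tcp_rot']))
E
```

```text
time: 36.63
position: [293.0, 161.4, 281.4]
tcp_rot: [0.917, 0.113, 0.381, -0.047]
contact_force: [-1.2, -1.1, 1.7]
width: 48.0
gripper_force: 0.0
time: 37.63
position: [379.0, -179.4, 401.8]
tcp_rot: [0.917, 0.113, 0.381, -0.046]
contact_force: [0.7, 1.4, -0.0]
width: 59.9
gripper_force: 0.0
time: 38.63
position: [401.4, -264.8, 401.7]
tcp_rot: [0.993, -0.118, -0.001, -0.001]
contact_force: [1.6, 0.8, -0.3]
width: 59.8
gripper_force: 0.0
[480.48  27.03] [460.53  34.94]
480 27
430 0
shift m cur axes [0.15 0.13 0.03] rotvec deg [0. 0. 0.] shift in new axes [0.15 0.13 0.03]
```

View pics/g.png

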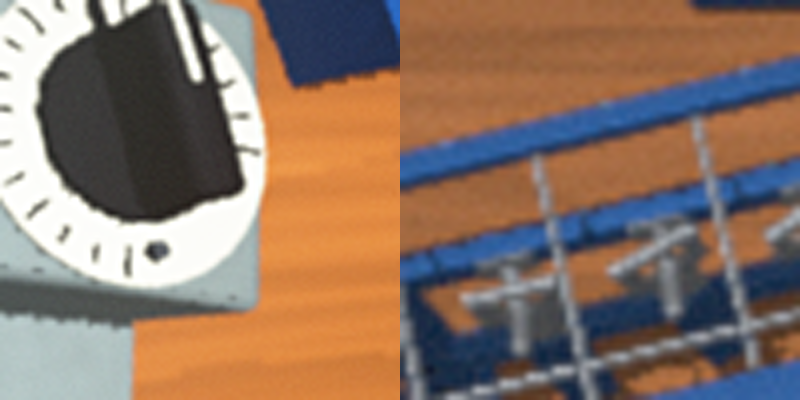

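```bash
python3 -m pendant '0.06 0.017 0.0147 0.002 0 0 0;0.06 0.017 0.0147 0.002 0 0 0;0.06 0.017 0.0147 0.002 0 0 0;0.06 0.017 0.0147 0.002 0 0 0;0.06 0.017 0.0147 0.002 0 0 0;0.06 0.017 0.0147 0.002 0 0 0;0.06 0.017 0.0147 0.002 0 0 0;0.06 0.017 0.0147 0.002 0 0 0;0.06 0.015 0.0124 0.002 0 0 0;0.06 0 0 0 0 0 0;0.06 0 0 0 0 0 0'
python3 - <<'E'
from h import *
w=capture('wrist');cv2.imwrite('pics/w9.png',w)
K=np.array([520.4,-426.3,137])
c=get_calibration('wrist');np.save('pics/c9.npy',c,allow_pickle=True)
print(px('wrist',K),px('wrist',K-[0,0,40]),sensors.read_state()['position'])
u,v=px('wrist',K-[0,0,20]).astype(int);x0=u-75;y0=v-75;print(x0,y0)
cv2.imwrite('pics/g2.png',cv2.resize(w[y0:y0+150,x0:x0+150],(600,600),interpolation=2))
E
```

```text
time: 39.7
position: [517.6, -427.0, 382.7]
tcp_rot: [0.993, -0.117, 0.001, -0.002]
contact_force: [0.1, 1.1, 0.2]
width: 59.7
gripper_force: 0.0
[319.35 210.08] [319.54 193.99] [ 517.36 -426.41  383.58]
244 126
```

View pics/g2.png

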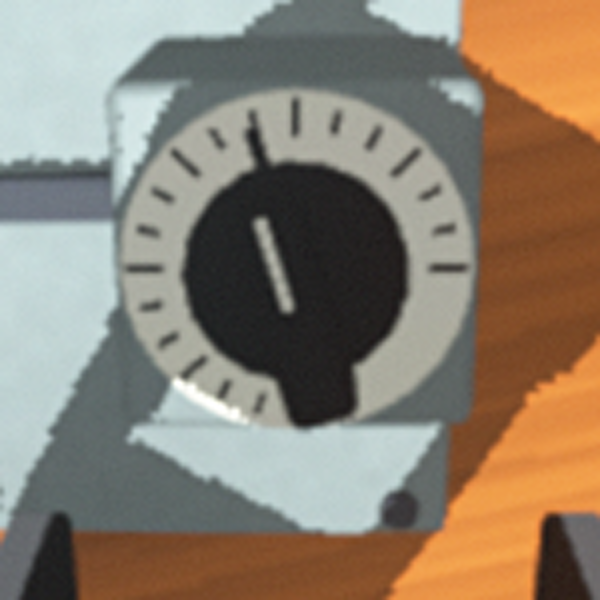

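```bash
python3 - <<'E'
from h import *
w=cv2.imread('pics/w9.png');c=np.load('pics/c9.npy',allow_pickle=True).item()
f=lambda u,v:(244+u/4,126+v/4)
for n,p,z in [('dial',(298,262),98),('disc',(296,270),104),('l0',(287,310),137),('l1',(260,220),137)]: print(n,onz('wrist',*f(*p),z,c))
a=onz('wrist',*f(260,220),137,c)-onz('wrist',*f(287,310),137,c);az_=np.arctan2(a[1],a[0]);print('pointer az',np.degrees(az_),np.linalg.norm(a))
g=w.astype(int).max(2);dark=(g<70).astype(np.uint8);n,l,s,ce=cv2.connectedComponentsWithStats(dark)
for i in range(1,n):
    if s[i,4]>300 and 270<ce[i][0]<370 and 150<ce[i][1]<240: print(s[i],ce[i])
st=sensors.read_state();print(st['joint_positions'])
ex=np.array([np.cos(az_),np.sin(az_),0]);np.set_printoptions(precision=4,suppress=True)
go([521.5,-426,131],tool([ex[1],-ex[0],0]))
E
```

```text
dial [ 523.1  -426.02   98.  ]
disc [ 523.26 -425.67  104.  ]
l0 [ 526.08 -424.92  137.  ]
l1 [ 543.97 -424.24  137.  ]
pointer az 2.1628157792051153 17.90877673489906
[ 290  158   56   75 2464] [318.21 195.71]
[-0.75  0.48  0.94  0.    1.72  1.06]
shift m cur axes [ 0.0037 -0.0011  0.0976] rotvec deg [ -0.16  -0.16 -15.57] shift in new axes [ 0.0041 -0.0003  0.0976]
```

```bash
python3 -m pendant '0.05 0.0025 0 0.01 0 0 -5.2;0.045 0.0025 0 0.02 0 0 -5.2;0.04 0 0 0.02 0 0 -5.2;0.04 0 0 0.02 0 0 0;0.04 0 0 0.02 0 0 0;0.04 0 0 0.008 0 0 0;0.04 0 0 0 0 0 0;0.04 0 0 0 0 0 0'
python3 - <<'E'
from h import *
a=np.radians(2.2);ex=np.array([np.cos(a),np.sin(a),0]);np.set_printoptions(precision=4,suppress=True)
go([522.5,-425.5,131],tool([ex[1],-ex[0],0]))
E
```

```text
time: 40.42
position: [522.7, -426.8, 287.0]
tcp_rot: [1.0, 0.019, 0.002, -0.001]
contact_force: [0.4, -0.2, 1.4]
width: 39.6
gripper_force: 0.0
shift m cur axes [-0.0001 -0.0013  0.001 ] rotvec deg [-0.07 -0.18 -0.02] shift in new axes [-0.0001 -0.0013  0.001 ]
```

```bash
python3 -m pendant '0.02 0 -0.0013 0 0 0 0;0.005 0 0 0 0 0 0;0.005 0 0 0 0 0 0;0.005 0 0 0 0 0 0;0.005 0 0 0 0 0 0;0.005 0 0 0 0 0 0' 35; python3 -m pendant '0.005 0 0 0 0 0 -5;0.005 0 0 0 0 0 -7;0.005 0 0 0 0 0 -7;0.005 0 0 0 0 0 -7;0.005 0 0 0 0 0 -7;0.005 0 0 0 0 0 -7;0.005 0 0 0 0 0 -7;0.005 0 0 0 0 0 -7;0.005 0 0 0 0 0 -7;0.005 0 0 0 0 0 -7;0.005 0 0 0 0 0 -7;0.005 0 0 0 0 0 -7';python3 -m pendant '0.005 0 0 0 0 0 -7;0.005 0 0 0 0 0 -7;0.005 0 0 0 0 0 -7;0.005 0 0 0 0 0 -7;0.005 0 0 0 0 0 -7;0.005 0 0 0 0 0 -7;0.005 0 0 0 0 0 -7;0.005 0 0 0 0 0 -7;0.005 0 0 0 0 0 -7;0.005 0 0 0 0 0 -7;0.005 0 0 0 0 0 -6;0.005 0 0 0 0 0 0'
python3 - <<'E'
from h import *
s=sensors.read_state();x=R.from_quat(s['tcp_rot']).apply([1,0,0]);print(np.degrees(np.arctan2(x[1],x[0])),s['torque'],s['joint_positions'])
E
```

```text
time: 40.92
position: [523.0, -425.7, 288.0]
tcp_rot: [1.0, 0.019, 0.002, -0.0]
contact_force: [-1.0, 2.6, 6.3]
width: 13.1
gripper_force: 36.2
time: 41.92
position: [523.3, -426.2, 288.0]
tcp_rot: [0.74, 0.672, 0.002, 0.003]
contact_force: [4.7, -2.7, 3.2]
width: 13.1
gripper_force: 35.9
time: 42.92
position: [524.0, -425.7, 288.1]
tcp_rot: [0.169, 0.986, 0.0, 0.004]
contact_force: [8.2, -1.2, 2.1]
width: 12.9
gripper_force: 35.8
160.5501197328176 [-0.16 -1.08  0.03] [-0.74  0.53  1.06  0.    1.55 -1.97]
```

```bash
python3 -m pendant '0.005 0 0 0 0 0 -3;0.005 0 0 0 0 0 -3;0.005 0 0 0 0 0 -2;0.005 0 0 0 0 0 0;0.005 0 0 0 0 0 0'
python3 - <<'E'
from h import *
s=sensors.read_state();x=R.from_quat(s['tcp_rot']).apply([1,0,0]);print(np.degrees(np.arctan2(x[1],x[0])),s['torque'])
E
```

```text
time: 43.33
position: [524.0, -425.6, 288.1]
tcp_rot: [0.103, 0.995, 0.0, 0.004]
contact_force: [7.7, -0.2, 2.1]
width: 13.3
gripper_force: 38.6
168.16578071183903 [ 0.01 -1.24 -0.71]
```

```bash
python3 -m pendant '0.04 0 0 0 0 0 0;0.04 0 0 0 0 0 0;0.04 0 0 0 0 0 0;0.04 0 0 -0.02 0 0 0;0.04 0 0 -0.03 0 0 0;0.04 0 0 -0.03 0 0 0;0.04 0 0 -0.03 0 0 0;0.04 0 0 -0.02 0 0 7;0.04 0 0 0 0 0 7;0.04 0 0 0 0 0 7;0.04 0 0 0 0 0 7;0.04 0 0 0 0 0 7'; python3 -m pendant '0.04 0 0 0 0 0 7;0.04 0 0 0 0 0 7;0.04 0 0 0 0 0 7;0.04 0 0 0 0 0 7;0.04 0 0 0 0 0 7;0.04 0 0 0 0 0 7;0.04 0 0 0 0 0 7;0.04 0 0 0 0 0 7;0.04 0 0 0 0 0 7;0.04 0 0 0 0 0 7;0.04 0 0 0 0 0 7;0.04 0 0 0 0 0 0'; python3 -m pendant '0.04 0 0 0 0 0 7;0.04 0 0 0 0 0 7;0.04 0 0 0 0 0 7;0.04 0 0 0 0 0 7;0.04 0 0 0 0 0 7;0.04 0 0 0 0 0 7;0.04 0 0 0 0 0 7;0.04 0 0 0 0 0 7;0.04 0 0 0 0 0 0;0.04 0 0 0 0 0 0'
python3 - <<'E'
from h import *
K=np.array([522.5,-425.5,137])
w=capture('wrist');cv2.imwrite('pics/w10.png',w);c=get_calibration('wrist')
u,v=px('wrist',K).astype(int);print(u,v)
# white line inside the dark knob
g=w.astype(int);hsv=g.max(2)
dark=(hsv<70).astype(np.uint8)
n,l,s,ce=cv2.connectedComponentsWithStats(dark)
i=l[v,u] or max(range(1,n),key=lambda k:s[k,4] if abs(ce[k][0]-u)<40 and abs(ce[k][1]-v)<40 else 0)
cnt=max(cv2.findContours((l==i).astype(np.uint8),0,1)[0],key=len)
hull=np.zeros(l.shape,np.uint8);cv2.fillPoly(hull,[cnt],1);hull=cv2.erode(hull,np.ones((3,3)))
pts=np.argwhere((hull>0)&(hsv>100))[:,::-1];print(len(pts),s[i],pts.mean(0))
W=np.array([onz('wrist',*q,137,c)[:2] for q in pts.astype(float)]);m=W.mean(0);_,S,V=np.linalg.svd(W-m);d=m-K[:2];print(m-K[:2],'az of offset',np.degrees(np.arctan2(d[1],d[0])),'line az',np.degrees(np.arctan2(V[0,1],V[0,0])))
t=capture('top');cv2.imwrite('pics/t10.png',t)
mm=(t.min(2)>185).astype(np.uint8);n,l,s,ce=cv2.connectedComponentsWithStats(mm)
for k in range(1,n):
    if s[k,4]>300:
        cc=max(cv2.findContours((l==k).astype(np.uint8),0,1)[0],key=len);r=cv2.minAreaRect(cc);b=np.array([onz('top',*q,17)for q in cv2.boxPoints(r)]);print('white',ce[k],b[:,:2].tolist(),b.mean(0),np.linalg.norm(b[0]-b[1]),np.linalg.norm(b[1]-b[2]))
cv2.imwrite('pics/g3.png',np.hstack([cv2.resize(w[v-60:v+60,u-60:u+60],(300,300)),cv2.resize(t[100:300,170:470],(450,300))]))
E
```

```text
time: 44.33
position: [522.3, -426.2, 415.6]
tcp_rot: [0.4, 0.916, 0.001, 0.0]
contact_force: [0.7, -0.3, 0.1]
width: 40.3
gripper_force: 0.0
time: 45.33
position: [522.3, -426.2, 415.6]
tcp_rot: [0.883, 0.469, 0.001, -0.001]
contact_force: [-0.8, 0.2, 0.0]
width: 40.4
gripper_force: 0.0
time: 46.17
position: [522.4, -426.2, 415.7]
tcp_rot: [1.0, 0.004, 0.001, -0.001]
contact_force: [0.3, 0.3, -0.2]
width: 40.1
gripper_force: 0.0
319 199
0 [ 296  164   49   58 1908] [nan nan]<stdin>:12: RuntimeWarning: Mean of empty slice.
  ret = um.true_divide(
<stdin>:13: RuntimeWarning: Mean of empty slice.
  ret = ret.dtype.type(ret / rcount)
Traceback (most recent call last):
numpy.linalg.LinAlgError: 1-dimensional array given. Array must be at least two-dimensional
```

```bash
python3 - <<'E'
from h import *
K=np.array([522.5,-425.5,137])
w=cv2.imread('pics/w10.png').astype(int);c=get_calibration('wrist');h=w.max(2)
P=[]
for v in range(170,225):
    for u in range(295,345):
        q=onz('wrist',u,v,137,c)[:2]-K[:2];r=np.hypot(*q)
        if r<23 and h[v,u]>75: P.append([u,v,h[v,u],*q])
P=np.array(P);print(len(P))
for v in range(172,224,2): print(''.join('%4d'%h[v,u] for u in range(298,342,2)))
t=capture('top');cv2.imwrite('pics/t10.png',t)
mm=(t.min(2)>185).astype(np.uint8);n,l,s,ce=cv2.connectedComponentsWithStats(mm)
for k in range(1,n):
    if s[k,4]>300:
        cc=max(cv2.findContours((l==k).astype(np.uint8),0,1)[0],key=len);r=cv2.minAreaRect(cc);b=np.array([onz('top',*q,17)for q in cv2.boxPoints(r)]);print('white',ce[k],b[:,:2].tolist(),b.mean(0),np.linalg.norm(b[0]-b[1]),np.linalg.norm(b[1]-b[2]))
u,v=319,199
cv2.imwrite('pics/g3.png',np.hstack([cv2.resize(w[v-60:v+60,u-60:u+60].astype(np.uint8),(300,300)),cv2.resize(t[100:300,170:470],(450,300))]))
E
```

```text
643
 180 114  42  38  37  38  36  39  40  35  37  35  35  38  34  36  37  36  38  36  52 134
 161  57  36  38  39  37  38  39  41  36  35  34  39  36  39  35  35  36  37  37  35  49
 117  37  38  39  38  39  39  36  38  37  36  35  38  38  39  35  38  36  37  36  38  31
  59  40  38  36  39  37  38  39  39  35  38  36  36  35  32  39  39  37  38  38  39  36
  37  39  40  40  40  37  38  40  37  34  37  36  38  36  39  40  36  37  39  39  40  36
  34  41  35  39  37  40  35  37  36  36  36  36  39  38  39  36  37  36  39  39  37  36
  39  37  39  36  38  38  37  38  38  36  36  37  36  35  37  41  39  35  38  38  37  38
  36  37  39  39  38  38  35  36  34  34  38  35  34  39  36  37  38  37  39  38  39  38
  35  37  38  37  37  38  38  38  36  36  38  34  36  34  40  36  35  35  41  37  41  33
  37  37  38  39  38  36  37  36  36  36  37  39  37  39  37  38  37  36  39  35  38  39
  37  35  38  37  37  39  38  36  33  36  35  35  37  35  39  35  38  38  37  37  37  38
  37  37  36  36  37  38  36  33  37  37  36  39  36  38  36  38  35  37  37  38  38  39
  40  37  38  36  35  37  36
[... 1019 characters left out ...]
 175 177 174 168 146
 210 206 212 248 255 255 210  59 147 113  30  34 114 178 175 177 178 175 161 136 114 100
 209 211 215 211 210 234 241 227 188 164 155 151 162 172 164 149 135 120 107 100 103 104
white [404.44 179.73] [[478.038173302372, -285.36381894984294], [668.6805094900673, -330.5065673270335], [663.8223104876838, -352.7990541718821], [473.3454849743496, -307.24948437931556]] [ 570.97 -318.98   17.  ] 195.91418549494716 22.815719740444482
white [330.84 230.11] [[310.75911454247137, 11.770666846807412], [482.2709860277018, -47.37666099078953], [456.94779634926243, -119.78093666201562], [286.25944633472557, -59.49756029297384]] [384.06 -53.72  17.  ] 181.4241672178609 76.70490904085031
```

View pics/g3.png

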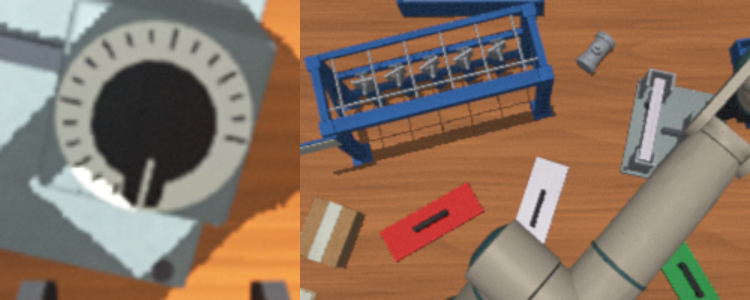

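```bash
python3 - <<'E'
from h import *
a=np.radians(-19.3);ex=np.array([np.cos(a),np.sin(a),0]);np.set_printoptions(precision=4,suppress=True)
go([361,-45.6,210],tool([ex[1],-ex[0],0]))
E
```

```text
shift m cur axes [-0.1586 -0.3816  0.0512] rotvec deg [-0.13 -0.09 19.73] shift in new axes [-0.2781 -0.3058  0.0507]
```

```bash
python3 -m pendant '0.05 0 0 0 0 0 6.6;0.05 0 0 0 0 0 6.6;0.05 -0.028 -0.031 0 0 0 6.5;0.05 -0.028 -0.031 0 0 0 0;0.05 -0.028 -0.031 0 0 0 0;0.05 -0.028 -0.031 0 0 0 0;0.05 -0.028 -0.031 0 0 0 0;0.05 -0.028 -0.031 0 0 0 0;0.05 -0.028 -0.031 0.005 0 0 0;0.05 -0.028 -0.031 0.015 0 0 0;0.05 -0.028 -0.031 0.015 0 0 0;0.05 -0.026 -0.027 0.015 0 0 0'; python3 -m pendant '0.05 0 0 0 0 0 0;0.05 0 0 0 0 0 0'
python3 - <<'E'
from h import *
w=capture('wrist');cv2.imwrite('pics/w11.png',w);c=get_calibration('wrist')
h=w.max(2);white=(w.min(2)>150).astype(np.uint8)
# dark comps
n,l,s,ce=cv2.connectedComponentsWithStats((h<75).astype(np.uint8))
for k in range(1,n):
    if s[k,4]>150: print('dark',s[k],ce[k])
n,l,s,ce=cv2.connectedComponentsWithStats(white)
for k in range(1,n):
    if s[k,4]>1500:
        cc=max(cv2.findContours((l==k).astype(np.uint8),0,1)[0],key=len);r=cv2.minAreaRect(cc);b=np.array([onz('wrist',*q,17,c)for q in cv2.boxPoints(r)]);print('white',s[k],cv2.boxPoints(r).tolist(),b[:,:2].tolist())
print(px('wrist',[361,-45.6,53],c),px('wrist',np.array([361,-45.6,53])+43*np.array([.944,-.33,0]),c))
for v in range(100,330,6): print('%3d '%v+''.join('#' if h[v,u]<75 else ('W' if w[v,u].min()>150 else '.') for u in range(250,400,2)))
E
```

```text
time: 47.27
position: [359.8, -50.9, 367.9]
tcp_rot: [0.986, -0.168, 0.002, -0.001]
contact_force: [0.6, 0.9, 1.1]
width: 49.9
gripper_force: 0.0
time: 47.43
position: [360.3, -51.1, 367.7]
tcp_rot: [0.986, -0.167, 0.001, -0.001]
contact_force: [0.3, -0.2, 0.5]
width: 50.4
gripper_force: 0.0
dark [   0    0   83   40 2002] [36.83 22.41]
dark [473   0  32  13 250] [485.91   4.07]
dark [565   0  53  11 328] [585.58   3.23]
dark [  0  58  53  24 729] [22.23 70.06]
dark [  0  99  30  25 222] [ 12.22 110.86]
dark [312 138  12  87 970] [317.72 180.97]
dark [566 191  34  48 540] [584.53 214.32]
dark [128 234  40  55 555] [146.65 260.25]
dark [   93   253   463   147 31254] [320.84 352.05]
dark [584 360  36  40 390] [602.01 383.14]
white [ 456    0  129   64 3010] [[453.1720886230469, 56.5586051940918], [456.2170104980469, -4.339156150817871], [587.0399169921875, 2.2019920349121094], [583.9949951171875, 63.099754333496094]] [[444.34911282306507, -232.6551304534997], [511.1676364387672, -261.98844715266375], [487.7949813702919, -483.61742004533335], [404.1369393269871, -439.4028684523173]]
wh
[... 3436 characters left out ...]
............................................########.....###
286 ...#########...............................................#########.....##
292 ...########................................................#########....###
298 #..#######..................................................########..#####
304 ##########...................................................##############
310 #########....................................................##############
316 ########......................................................#############
322 ########.......................................................############
328 #######........................................................############
```

```bash
python3 - <<'E'
from h import *
w=cv2.imread('pics/w11.png');h=w.max(2);c=get_calibration('wrist')
rows=np.arange(142,222,4);C=np.array([onz('wrist',np.mean(np.where(h[v,305:332]<75)[0])+305,v,53,c)[:2] for v in rows])
k=np.polyfit(C[:,0],C[:,1],1);print('handle az',np.degrees(np.arctan(k[0])),'y resid',np.abs(np.polyval(k,C[:,0])-C[:,1]).max())
a=onz('wrist',318,137.5,53,c);b=onz('wrist',319,225.5,53,c);print(a,b,np.linalg.norm(a-b),(a+b)/2)
p,q=onz('wrist',279,66,17,c),onz('wrist',356.5,66,17,c);e=np.arctan2((q-p)[0],-(q-p)[1]);print('edge az',np.degrees(e),np.linalg.norm(q-p),(p+q)/2-115*np.array([np.cos(-abs(e)),np.sin(-abs(e)),0]))
az_=np.arctan(k[0]);ex=np.array([np.cos(az_),np.sin(az_),0]);np.set_printoptions(precision=4,suppress=True)
go([*((a+b)/2)[:2],47],tool([ex[1],-ex[0],0]))
E
```

```text
handle az -19.39369295898316 y resid 0.7998193007513379
[407.48 -66.3   53.  ] [324.33 -38.    53.  ] 87.83043524571333 [365.91 -52.15  53.  ]
edge az -19.479052203461915 78.78150742832902 [366.14 -50.95  17.  ]
shift m cur axes [ 0.0043 -0.0012  0.1666] rotvec deg [-0.14 -0.16  0.08] shift in new axes [ 0.0048 -0.0016  0.1666]
```

```bash
python3 -m pendant '0.05 0.0048 -0.0014 0.03 0 0 0;0.05 0 0 0.035 0 0 0;0.05 0 0 0.035 0 0 0;0.045 0 0 0.03 0 0 0;0.045 0 0 0.02 0 0 0;0.045 0 0 0.012 0 0 0;0.045 0 0 0.003 0 0 0;0.045 0 0 0 0 0 0;0.02 0 0 0 0 0 0;0.005 0 0 0 0 0 0;0.005 0 0 0 0 0 0;0.005 0 0 0 0 0 0' 70; python3 -m pendant '0.005 0 0 0 0 0 0;0.005 0 0 0 0 0 0;0.005 0 0 0 0 0 0'
python3 - <<'E'
from h import *
s=sensors.read_state();Rc=R.from_quat(s['tcp_rot']);x=Rc.apply([1,0,0]);print(np.degrees(np.arctan2(x[1],x[0])),s['position'],Rc.inv().apply(np.array([365.9,-51.8,0])-s['position'])[:2])
E
```

```text
time: 48.48
position: [367.0, -52.6, 204.6]
tcp_rot: [0.986, -0.17, 0.002, -0.001]
contact_force: [-0.3, -0.6, 6.5]
width: 10.6
gripper_force: 69.2
time: 48.73
position: [367.0, -52.5, 204.6]
tcp_rot: [0.986, -0.17, 0.002, -0.001]
contact_force: [-0.3, -0.3, 6.4]
width: 10.5
gripper_force: 69.1
-19.52182509998921 [366.96 -52.52 204.62] [-2.17  0.2 ]
```

```bash
python3 -m pendant '0.005 0 0 -0.005 0 0 0;0.005 0 0 -0.01 0 0 0;0.005 0 0 -0.02 0 0 0;0.005 0 0 -0.025 0 0 0;0.005 0 0 -0.025 0 0 0;0.005 0 0 -0.025 0 0 0;0.005 0 0 -0.025 0 0 0;0.005 0 0 -0.025 0 0 0;0.005 0 0 -0.01 0 0 0;0.005 0 0 0 0 0 -3;0.005 0 0 0 0 0 -2.9;0.005 0 0 0 0 0 0'
python3 - <<'E'
from h import *
a=np.radians(-13.6);ex=np.array([np.cos(a),np.sin(a),0]);np.set_printoptions(precision=4,suppress=True)
s=sensors.read_state();print(s['contact_force'],s['width'])
go([551.5,-305.3,365-155],tool([ex[1],-ex[0],0]))
E
```

```text
time: 49.73
position: [365.8, -52.6, 372.5]
tcp_rot: [0.993, -0.118, 0.0, -0.001]
contact_force: [-0.1, -1.5, -2.9]
width: 10.4
gripper_force: 68.3
[-0.0635 -1.4835 -2.8697] 10.439083501351302
shift m cur axes [0.2397 0.2023 0.0071] rotvec deg [-0.14 -0.03  0.07] shift in new axes [0.2399 0.202  0.0075]
```

```bash
python3 -m pendant '0.005 0.012 0.01 0 0 0 0;0.005 0.022 0.0185 0 0 0 0;0.005 0.024 0.0203 0 0 0 0;0.005 0.024 0.0203 0 0 0 0;0.005 0.024 0.0203 0 0 0 0;0.005 0.024 0.0203 0 0 0 0;0.005 0.024 0.0203 0 0 0 0;0.005 0.024 0.0203 0 0 0 0;0.005 0.024 0.0203 0 0 0 0;0.005 0.022 0.0185 0.005 0 0 0;0.005 0.0155 0.013 0.002 0 0 0;0.005 0 0 0 0 0 0'; python3 -m pendant '0.005 0 0 0 0 0 0;0.005 0 0 0 0 0 0'
python3 - <<'E'
from h import *
a=np.radians(-13.6);ex=np.array([np.cos(a),np.sin(a),0]);np.set_printoptions(precision=4,suppress=True)
go([551.5,-305.3,365-155],tool([ex[1],-ex[0],0]))
w=capture('wrist');cv2.imwrite('pics/w12.png',w)
# cover front edge in wrist, base edges
m=(w.min(2)>150).astype(np.uint8);n,l,s,ce=cv2.connectedComponentsWithStats(m);c=get_calibration('wrist')
k=max(range(1,n),key=lambda k:s[k,4]);print(s[k],ce[k])
z=sensors.read_state()['position'][2]-204.6+17
ys=[];
for u in range(250,390,10):
    r=np.where(l[:,u]==k)[0]
    if len(r): e=onz('wrist',u,r.min()-.5,z,c);ys.append(e[:2]);print(u,r.min(),e[:2])
E
```

```text
time: 50.73
position: [552.0, -308.2, 362.4]
tcp_rot: [0.993, -0.121, -0.001, -0.002]
contact_force: [-0.9, 0.6, -2.2]
width: 10.3
gripper_force: 68.5
time: 50.9
position: [550.9, -305.1, 365.2]
tcp_rot: [0.993, -0.119, 0.0, -0.002]
contact_force: [0.0, 0.4, -2.1]
width: 10.3
gripper_force: 68.5
shift m cur axes [0.0006 0.     0.0002] rotvec deg [-0.18  0.   -0.07] shift in new axes [0.0006 0.     0.0002]
[  243    47   229   146 23671] [345.5003 109.6482]
250 50 [ 666.5122 -296.6072]
260 49 [ 665.459  -301.6662]
270 49 [ 663.9603 -306.5523]
280 48 [ 663.0397 -311.5262]
290 48 [ 661.6702 -316.3489]
300 48 [ 660.361  -321.1551]
310 48 [ 659.1092 -325.9542]
320 48 [ 657.912 -330.756]
330 48 [ 656.767  -335.5698]
340 48 [ 655.6719 -340.4053]
350 48 [ 654.6248 -345.2721]
360 48 [ 653.6239 -350.1803]
370 49 [ 652.1553 -355.0153]
380 49 [ 651.2404 -360.0366]
```

```bash
python3 -m pendant '0.005 0.002 0 0.01 0 0 0;0.005 0 0 0.01 0 0 0;0.005 0 0 0.007 0 0 0;0.005 0 0 0 0 0 0;0.005 0 0 0 0 0 0'
python3 - <<'E'
from h import *
st=sensors.read_state();print(st['position'])
o=np.array([549.8,-304.8]);a=np.radians(-13.6);X=np.array([np.cos(a),np.sin(a)]);Y=np.array([-X[1],X[0]])
f=lambda p:((p[:2]-o)@X,(p[:2]-o)@Y)
w=capture('wrist');t=capture('top');cv2.imwrite('pics/w13.png',w);cv2.imwrite('pics/t13.png',t);c=get_calibration('wrist')
z=st['position'][2]-204.6+17
for v in (60,75,90,105):
    r=w[v].astype(int).min(1)>150;i=np.where(r[200:480])[0]+200;i=i[(i>200)];L=[f(onz('wrist',u,v,z,c)) for u in(i.min()-.5,i.max()+.5)];print(v,i.min(),i.max(),np.round(L,1))
# predicted px of magazine base corners + cover corners in top
for x,y in [(115,39),(115,-39),(-115,39),(-115,-39)]:
    print('cov pred',np.round(px('top',[*(o+X*x+Y*y),z]),1),end=' ')
for v in range(140,225,3): print('%3d '%v+''.join('W' if t[v,u].min()>165 else ('#' if t[v,u].max()<70 else '.') for u in range(375,450)))
E
```

```text
time: 51.37
position: [552.9, -305.7, 338.0]
tcp_rot: [0.993, -0.119, 0.0, -0.001]
contact_force: [0.1, -0.6, -1.7]
width: 10.4
gripper_force: 68.4
[ 552.92 -305.71  337.97]
60 243 396 [[109.1  39.1]
 [108.9 -39.4]]
75 243 451 [[101.1  39.2]
 [103.7 -70.2]]
90 244 479 [[ 93.2  38.8]
 [ 97.4 -87.9]]
105 244 479 [[ 85.4  39.1]
 [ 89.  -88.4]]
cov pred [403.3 140.1] cov pred [426.8 145.3] cov pred [389.2 208. ] cov pred [413.3 213.5] 140 ...............................##..........................................
143 ...........................W..##...........................................
146 .............................##............................................
149 ..........................W................................................
152 ..........................W................................................
155 ...........................................................................
158 .................................##........................................
161 ....................##..........###........................................
164 .....................
[... 954 characters left out ...]
..........................................#######...........
203 ............................................................######.##.#....
206 ...........................................................................
209 ...........................................................................
212 ...........................................................................
215 ...........................................................................
218 ...........................................................................
221 ...........................................................................
224 ...........................................................................
```

```bash
python3 -m pendant '0.005 0 0 0.004 0 0 0;0.005 0 0 0.004 0 0 0;0.005 0 0 0.003 0 0 0;0.005 0 0 0 0 0 0;0.005 0 0 0 0 0 0'; python3 -m pendant '0.005 0 0 0.003 0 0 0;0.005 0 0 0.003 0 0 0;0.005 0 0 0.002 0 0 0;0.005 0 0 0 0 0 0;0.005 0 0 0 0 0 0'
```

```text
time: 51.88
position: [553.1, -305.9, 327.6]
tcp_rot: [0.993, -0.119, 0.001, -0.001]
contact_force: [-0.8, -0.1, -2.6]
width: 10.5
gripper_force: 68.5
time: 52.3
position: [553.1, -305.9, 319.8]
tcp_rot: [0.993, -0.119, 0.001, -0.001]
contact_force: [-0.4, -0.4, -1.9]
width: 10.2
gripper_force: 68.5
```

```bash
python3 -m pendant '0.005 0 0 0.0015 0 0 0;0.005 0 0 0.001 0 0 0;0.005 0 0 0 0 0 0;0.005 0 0 0 0 0 0'
```

```text
time: 52.63
position: [553.1, -305.9, 317.7]
tcp_rot: [0.993, -0.119, 0.001, -0.001]
contact_force: [0.1, 0.4, -1.0]
width: 10.8
gripper_force: 68.6
```

```bash
python3 -m pendant '0.015 0 0 0 0 0 0;0.03 0 0 0 0 0 0;0.045 0 0 0 0 0 0;0.045 0 0 0 0 0 0;0.045 0 0 0 0 0 0;0.045 0 0 -0.02 0 0 0;0.045 0 0 -0.03 0 0 0;0.045 0 0 -0.03 0 0 0;0.045 0 0 -0.03 0 0 0;0.045 -0.02 0 -0.01 0 0 0;0.045 -0.03 0 0 0 0 0;0.045 -0.03 0 0 0 0 0'; python3 -m pendant '0.045 -0.03 0 0 0 0 0;0.045 -0.03 0 0 0 0 0;0.045 -0.03 0 0 0 0 0;0.045 -0.03 0 0 0 0 0;0.045 0 0 0 0 0 0;0.045 0 0 0 0 0 0'
python3 - <<'E'
from h import *
w=capture('wrist');t=capture('top');s=capture('side')
cv2.imwrite('pics/z.png',np.vstack([np.hstack([cv2.resize(s[200:350,320:470],(300,300),interpolation=2),cv2.resize(t[95:235,170:440],(500,300),interpolation=2)]),cv2.resize(w[0:200,120:520],(800,300)[:2])]))
c=get_calibration('wrist');m=(w.min(2)>150).astype(np.uint8);n,l,st,ce=cv2.connectedComponentsWithStats(m)
o=np.array([549.8,-304.8]);a=np.radians(-13.6);X=np.array([np.cos(a),np.sin(a)]);Y=np.array([-X[1],X[0]])
for k in range(1,n):
    if st[k,4]>2000:
        b=cv2.boxPoints(cv2.minAreaRect(max(cv2.findContours((l==k).astype(np.uint8),0,1)[0],key=len)));print([np.round(((onz('wrist',*q,130,c)[:2]-o)@X,(onz('wrist',*q,130,c)[:2]-o)@Y),1).tolist() for q in b])
E
```

```text
time: 53.63
position: [474.4, -286.9, 438.2]
tcp_rot: [0.993, -0.118, 0.002, -0.001]
contact_force: [-0.6, 0.1, 0.2]
width: 45.4
gripper_force: 0.0
time: 54.13
position: [357.6, -258.7, 437.9]
tcp_rot: [0.993, -0.119, 0.002, -0.001]
contact_force: [0.4, 0.1, 0.6]
width: 45.3
gripper_force: 0.0
[[-18.9, 38.5], [-9.3, -118.4], [-110.5, -118.3], [-115.0, 38.7]]
```

View pics/z.png

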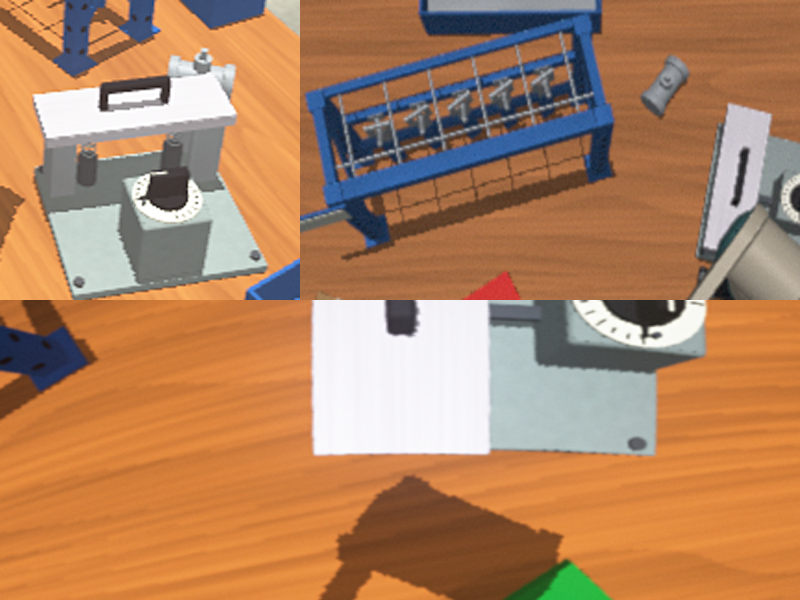

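The cover is seated squarely: its tail edge is at x -115 and its sides at ±38.5. All five hooks carry levers, and the knob reads zero. Handing in.

```bash
python3 -c "
from workcell import ticket
print(ticket.finish_job())"
```

```text
the job is handed in; nothing more can be done
None
```

The job is handed in, with no verdict shown: all four levers from the magazine hang on hooks 0–3 (only hook 4 was already filled, so none are left in it), the counter is wound back to its zero stop, the aluminium cover sits squarely on the magazine, and the valve and carton were not touched.

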